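# Square a shoe template against its stop and latch it

## Robot

A 6-joint arm with a two-finger parallel gripper is mounted at the origin on the work surface. World frame = base frame: x ahead of the robot, y to its left, z up, the work surface at z = 0. Lengths are in m, angles in degrees, forces in N, time in s.
With the tool pointing down it reaches from about 0.35 to 0.975 m from the base axis. Payload 17.4 kg.
Tool frame: the origin (TCP) lies midway between the tips of the shut fingers; the grasp point (between the pads) lies 19 mm behind it (r.hold_point_z is the distance from the TCP to the grasp point, in m); z points along the fingers, y is the direction in which the jaws open and shut (so a half turn about z gives the same grasp; the last joint's range is limited). The gripper opens to 85 mm and grips with 20 to 120 N. Pads are 22 mm wide; open, the fingers measure 114 mm over their backs; the gripper's body (76 mm by 85 mm) begins 54 mm behind the grasp point. The pads swing forward as they close: fully open they stand 13 mm farther back than shut.
Start: joints at [73.751, 6.646, 82.598, -0, 90.757, -2.166], TCP at [0.164, 0.655, 0.231] pointing down, gripper open.
Joint ranges: [-162.19, 162.19], [-47.58, 125.68], [4.15, 143.07], [-65.23, 245.23], [0.69, 171.88], [-170.13, 170.13]. Speed limits (degrees/s): [108.29, 108.29, 127.2, 180, 180, 180].

## Interface

Orientations are given as a 3x3 rotation matrix whose columns are the frame's x, y, z axes.
In Python, from station import sensors, snapshot, order, r gives the robot as it stands.
- The arm moves only by the tool play_rows, never from a script. Its argument "motion" is a list of rows, each a list of 3 entries, a list of its own where there are three numbers: the turn, a rotation vector about the tool's x, y, z in rad, then the shift along the tool's x, y, z in mm, then the opening, from 0 (shut) to 1 (fully open). A call has 1 to 20 rows; each row shifts and turns the commanded pose from where the row before left it, along the tool's axes as they then stand; what a row does not reach is not made up. A row lasts 1/10 s, in which the tool goes at most 50 mm and 8.59 degrees, less where a joint would pass 70% of its speed; a pose out of reach is approached as far as the arm can. A call with a gripper value outside its range is refused whole. The fingers move at their own pace and stop on an object; "force" is the grip in N (left out, the last holds). Time passes only in rows, so rows that do not move let the fingers close. It gives the time, the measured TCP pose, the force and the opening at its end, in the units of the state.
- sensors.get_obs(): the state, without advancing time (a new reading comes with each control period).
- snapshot(name): name is "side" or "top" or "wrist"; returns a dict with "frame" (384x512x3 uint8, blue, green, red), "vertical_fov" (degrees; the focal length in pixels is half the picture's height over the tangent of half this angle, whatever the lens; pixels are square), "cx", "cy" (the principal point, pixels), "cam_to_world" (4x4, takes a point from camera to world coordinates). Camera axes: x right, y down, z forward; pixel columns grow to the right and rows downward; lengths in m; the calibration is good to about 2 mm. A picture is of the moment at which its call begins. There is no depth.
- order.sign_off(): hands the job in, once; it reports no verdict.
The state is a dict: "clock": time; "joints": joint angles; "joint_vel": joint speeds; "tau": joint torques, N m; "eef_pos": TCP position; "tcp_rot": TCP orientation; "ft_force": force on the tool from outside, world axes, zero at the start; "wrist_torque": the same for the moment, N m; "opening": finger opening in m.
Only numpy, scipy, OpenCV 4.12 (cv2) and the standard library are available. Lean on these libraries where they do the work, as an engineer would, in place of code of your own. Each camera call takes 0.05 s, during which the arm holds its last target.

## Task

The orange shoe template lies askew on the wooden registration board with its notched corner at the steel peg. Push its far corner so that it turns flat around the peg, the notch bearing on the peg throughout, until its long edge meets the brass stop, and press it there firmly but gently (about 7 N on the stop, never more than 14 N) for a good half second. Then swing the red keeper fully across the plate, leaving the plate against the stop and the paint bottles and the tin alone, and let go of everything.

Things in the scene. Friction and masses are not known exactly. Their poses are not given: they have to be found in the camera images.
- board: Fixed wooden registration board, 330 (x) by 400 (y) by 10 mm thick, lying on the table; origin at the centre of its underside, z up. Only its position and yaw change. It carries the peg, the brass stop and the keeper.
- peg (a point): Steel peg fixed in the board, 12 mm diameter, standing 24 mm above the board's top; this point is on its axis, half-way up (12 mm above the board's top).
- plate: Loose orange template plate with white shoe outline, 12 mm thick, 0.22-0.45 kg, flat on the board. Origin: underside, on the peg's axis once seated. Own frame: spans x -8..112, y -8..172 mm; a square notch cut at the origin corner has faces x = 6 and y = 6 mm that bear on the peg. Starts up to 3 mm off the peg, yawed 0.35 to 0.6 rad anticlockwise (from above) of the board; home is clockwise, near yaw 0.
- plate_corner (a point): The plate's far corner, diagonally opposite the notch, at x 112, y 172 mm in the plate's frame, half-way up its thickness. Pushing the short edge y = 172 mm near this corner in the plate's own -y direction turns the plate clockwise and keeps both notch faces on the peg; this takes roughly 1 to 4 N until the stop is met, at a yaw of -0.05 to 0.16 rad from the board's.
- keeper (a joint): Angle of the red keeper, a flat bar 75 by 20 mm on an upright pivot beside the plate, underside 2.5 mm above the plate's top. 0: pointing along the board's -y, clear of the plate; turns clockwise (from above) to 1.57 at its end stop, along the board's -x across the plate. Starts at 0 to 0.35; light friction (under 1 N at the knob), stays where left.
- keeper_knob (a point): Black upright round knob on the keeper, 16 mm diameter, 40 mm tall from the keeper bar's top; this point is on its axis, half-way up, 41.5 mm above the board's top. It moves round the pivot at a radius of 58 mm.
- keeper_pivot (a point): The keeper's fixed vertical pivot axis, at the height of the knob's middle.
- red_paint: Red paint bottle, 32 mm diameter, 75 mm tall, standing on the board; origin at the centre of its underside. Leave alone.
- blue_paint: Blue paint bottle, 32 mm diameter, 75 mm tall, standing on the board; origin at the centre of its underside. Leave alone.
- tape_tin: Flat round metal tin, 50 mm diameter, 22 mm tall, on the board; origin at the centre of its underside. Leave alone.
- stop: Dark steel block (44 by 30 by 26 mm) fixed on the board, origin under its centre, with a brass bar that reaches out along the board's -x to an upright round nose, 12 mm diameter, its top 18 mm above the board: the stop. The nose's axis is set 40 to 64 mm from the block's centre and clamped; where is not measured. It feels about 0.7 of a push square to the short edge, plus or minus 1.25 times any drag along that edge.
- pin (a joint): White sensing pin, 8 mm wide, right under the brass nose, sprung very lightly (under 0.2 N). It stands 5 mm proud of the nose, reads 0 when free and about 0.005 m when the plate's edge is flush against the nose; it says nothing of the force.
Mind the look-alikes: they are no part of the job. Of the things shaped like the plate, the orange one is meant.

How it is judged (in metres and radians):
On the way, in this order (a step that is already met when the one before it is completed fails the run):
1. the plate, its notch seated on the peg (within 4 mm), is pressed against the stop with 4 to 14 N for 0.4 s (contact force between plate and stop above 4 N and horizontal distance between plate and peg below 0.004 m), for 0.4 s.
2. the keeper is swung fully across the plate (value of joint keeper above 1.45 rad), for 0.2 s.
At the end, for the whole second after the job is handed in: The plate lies flat and at rest with its notch seated on the peg (its origin within 4 mm of the peg's axis), its long edge still within about 2 mm of the brass nose (sensing pin pressed in more than 3 mm), and the keeper fully across it (joint above 1.45 rad) (horizontal distance between plate and peg below 0.004 m and value of joint pin above 0.003 m and angle between plate's own z axis and vertical below 0.03 rad and value of joint keeper above 1.45 rad and linear speed of plate below 0.01 m/s); the robot touches nothing.
It fails at once if the stop is pressed with more than 14 N (contact force between stop and anything else above 14 N).
It fails at once if the notch leaves the peg (plate origin more than 10 mm from the peg's axis) (horizontal distance between plate and peg above 0.01 m).
It fails at once if the plate is tipped or lifted (angle between plate's own z axis and vertical above 0.08 rad or height (world z) of plate above 0.016 m).
It fails at once if a bottle or the tin is moved more than 10 mm or tipped (distance of any of red_paint, blue_paint, tape_tin from where it was at the start of the episode above 0.01 m or angle between any of red_paint, blue_paint's own z axis and vertical above 0.3 rad).
It also fails if it takes over 67 s, if anything falls off the work surface, if the arm or the gripper's body presses on something with over 40 N, if the wrist force passes 120 N, or if a joint passes its speed limit or range.

## Working session

There is one attempt and no reset: what is moved stays moved. The work goes in short steps, Python scripts to look and compute and a tool call to move; the robot and the scene stay as the last step left them, time stands still between calls to the robot, and variables do not carry over. Pictures are saved under pics/ and viewed, and the job is handed in when it is done.

Besides the shell and the picture viewer there is one more tool, called as a command line: name --argument value ..., lists and objects as JSON in quotes. play_rows: Moves the arm, as the interface text tells. Its arguments: {"type":"object","properties":{"motion":{"type":"array"},"force":{"type":"number"}},"required":["motion"]}

```bash
ls; mkdir -p pics; python3 - <<'E'
from station import sensors, snapshot, order, r
import cv2,json,numpy as np
o=sensors.get_obs();print(o)
for n in("top","side","wrist"):
    s=snapshot(n);cv2.imwrite(f"pics/{n}0.png",s["frame"]);print(n,s["vertical_fov"],s["cx"],s["cy"],np.round(s["cam_to_world"],4).tolist())
print(r.hold_point_z,dir(r))
E
```

```text
pics
{'clock': 0.0, 'joints': array([ 7.37500874e+01,  6.67449074e+00,  8.26367061e+01, -7.23491288e-04,
        9.07549654e+01, -2.16632124e+00]), 'joint_vel': array([ 0.00104799, -0.13401373,  0.02269883,  0.02553592, -0.06569856,
        0.04772034]), 'tau': array([ 5.77596129e-04, -7.31986070e+01, -6.32494283e+01, -6.31888270e-05,
        6.30060240e-03,  2.44434608e-05]), 'eef_pos': array([0.16421819, 0.65452477, 0.23054745]), 'tcp_rot': array([[-9.69941700e-01,  2.43337220e-01, -3.11008778e-04],
       [ 2.43337417e-01,  9.69941062e-01, -1.11215023e-03],
       [ 3.10326392e-05, -1.15440096e-03, -9.99999333e-01]]), 'ft_force': array([-0.11454291,  0.14536117, -0.33159526]), 'wrist_torque': array([0.00750641, 0.01000601, 0.01244919]), 'opening': 0.08563966973966104}
top 54.40816248930591 260.2692264898322 191.18549604342866 [[-0.1129, -0.97, 0.2154, 0.2004], [-0.9936, 0.1106, -0.0227, 0.0372], [-0.0018, -0.2166, -0.9763, 1.3336], [0.0, 0.0, 0.0, 1.0]]
side 48.63021983954174 260.41471557376786 183.3079818816394 [[0.9266, -0.1822, 0.329, 0.0735], [-0.3761, -0.46, 0.8044, -0.8918], [0.0048, -0.869, -0.4947, 0.6336], [0.0, 0.0, 0.0, 1.0]]
wrist 65.84826516002794 255.15636981749742 193.6763630858319 [[0.2435, 0.917, 0.3161, 0.0831], [0.9699, -0.2297, -0.0809, 0.6743], [-0.0016, 0.3262, -0.9453, 0.3737], [0.0, 0.0, 0.0, 1.0]]
0.0187 ['MotionError', '__class__', '__delattr__', '__dict__', '__dir__', '__doc__', '__eq__', '__format__', '__ge__', '__getattribute__', '__getstate__', '__gt__', '__hash__', '__init__', '__init_subclass__', '__le__', '__lt__', '__module__', '__ne__', '__new__', '__reduce__', '__reduce_ex__', '__repr__', '__setattr__', '__sizeof__', '__str__', '__subclasshook__', '__weakref__', 'hold_point_z']
```

View pics/top0.png

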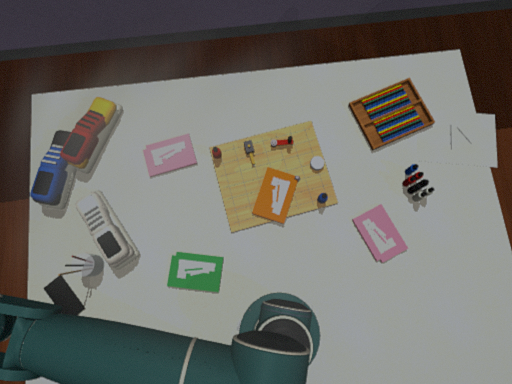

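View pics/side0.png

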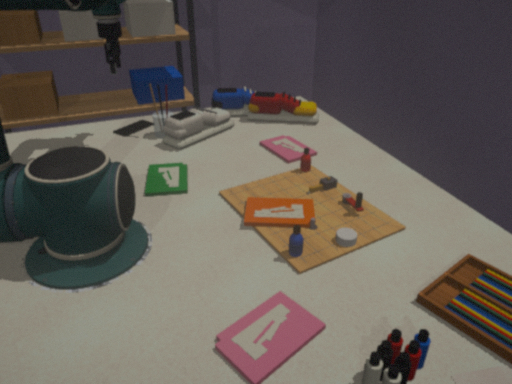

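View pics/wrist0.png

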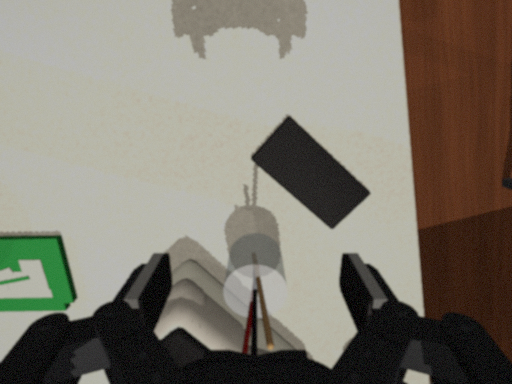

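The top view shows the board at about (275,175) px. The orange plate is at (275,195), the peg near (297,178), the stop block near (249,147), the keeper near (282,142), the tin at (317,163), and bottles at (217,153) and (322,198). I'll enlarge this area to measure it.

```bash
python3 - <<'E'
import cv2
a=cv2.imread("pics/top0.png")[115:235,200:345];cv2.imwrite("pics/topc.png",cv2.resize(a,None,fx=5,fy=5,interpolation=cv2.INTER_CUBIC))
a=cv2.imread("pics/side0.png")[140:265,210:405];cv2.imwrite("pics/sidec.png",cv2.resize(a,None,fx=4,fy=4,interpolation=cv2.INTER_CUBIC))
E
```

```text
(no output)
```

View pics/topc.png

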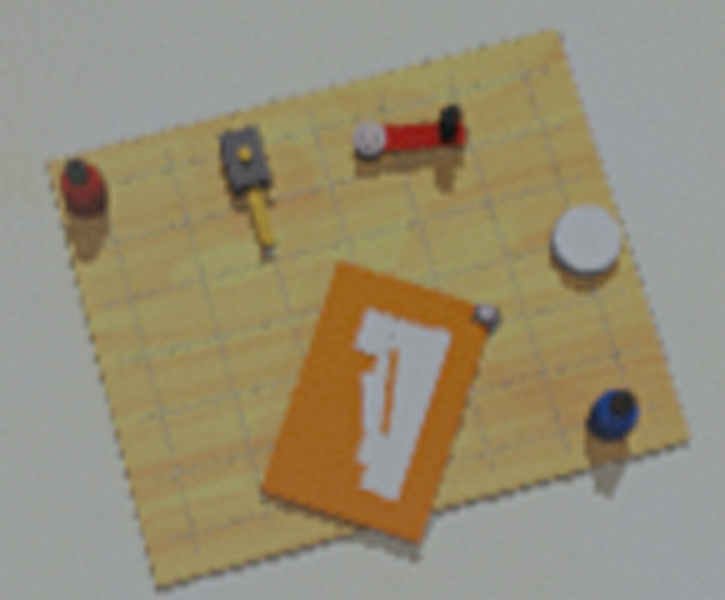

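View pics/sidec.png

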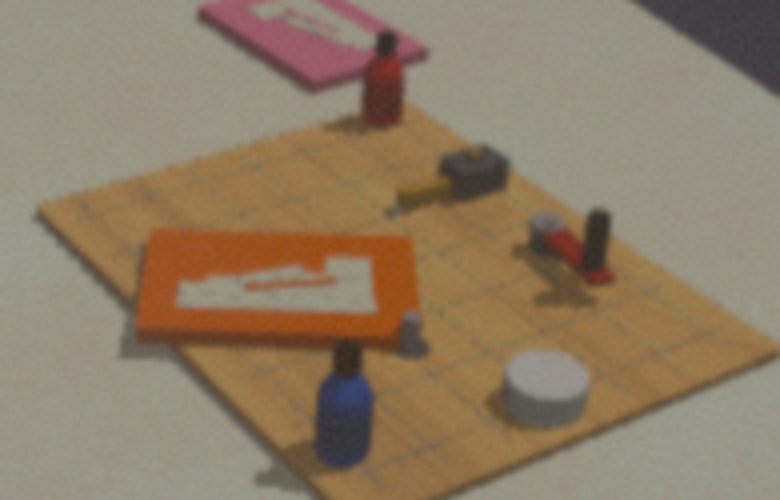

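```bash
cat > h.py <<'E'
import numpy as np,cv2,pickle
from station import sensors, snapshot, order, r
def K(s):
    f=192/np.tan(np.radians(s["vertical_fov"])/2);return f
def proj(s,P):
    T=np.linalg.inv(s["cam_to_world"]);p=T[:3,:3]@np.array(P,float)+T[:3,3];f=K(s)
    return np.array([s["cx"]+f*p[0]/p[2],s["cy"]+f*p[1]/p[2]])
def unp(s,u,v,z):
    T=np.array(s["cam_to_world"]);f=K(s);d=T[:3,:3]@np.array([(u-s["cx"])/f,(v-s["cy"])/f,1]);o=T[:3,3]
    return o+d*(z-o[2])/d[2]
def crop(s,x0,y0,x1,y1,k,name):
    cv2.imwrite("pics/"+name,cv2.resize(s["frame"][y0:y1,x0:x1],None,fx=k,fy=k,interpolation=cv2.INTER_CUBIC))
E
python3 - <<'E'
from h import *
s=snapshot("top");w=snapshot("side")
pickle.dump((s,w),open("s0.pkl","wb"))
print(proj(s,[0,0,0]),proj(s,sensors.get_obs()["eef_pos"]),proj(w,[0,0,0]),proj(w,sensors.get_obs()["eef_pos"]))
def t(u,v,z): return unp(s,200+(u+.5)/5-.5,115+(v+.5)/5-.5,z)[:2].round(4)
def sd(u,v,z): return unp(w,210+(u+.5)/4-.5,140+(v+.5)/4-.5,z)[:2].round(4)
for n,u,v,z in [("bTL",50,160,.01),("bTR",560,30,.01),("bBR",690,440,.01),("bBL",158,588,.01),("p01",340,262,.022),("peg",487,315,.034),("p10",420,540,.022),("p11",265,490,.022),("knobtop",450,110,.0715),("pivot",370,135,.03),("nose",268,250,.028),("block",245,160,.036),("tin",587,238,.032)]: print(n,t(u,v,z))
for n,u,v,z in [("bL",40,207,.01),("bR",790,348,.01),("p01 ",410,237,.022),("p11",150,230,.022),("p10",138,335,.022),("peg",412,316,.034),("knobtop",598,213,.0715),("pivot",546,218,.03),("nose",393,205,.028),("block",474,157,.036),("tin",546,370,.032)]: print(n,sd(u,v,z))
E
```

```text
[278.62436816 333.27686812] [ 45.0958388  312.39096879] [ 88.80992718 248.23806141] [116.33717343  74.27122109]
bTL [0.6831 0.1749]
bTR [ 0.7425 -0.2177]
bBR [ 0.419  -0.2658]
bBL [0.3562 0.1255]
p01 [ 0.5766 -0.0302]
peg [ 0.5219 -0.1298]
p10 [ 0.3676 -0.0624]
p11 [0.4155 0.0425]
knobtop [ 0.6657 -0.119 ]
pivot [ 0.6684 -0.0631]
nose [0.5898 0.0211]
block [0.6574 0.0305]
tin [ 0.5714 -0.21  ]
bL [0.3619 0.1219]
bR [ 0.7493 -0.2189]
p01  [ 0.5794 -0.0293]
p11 [0.4173 0.0449]
p10 [ 0.3665 -0.0697]
peg [ 0.5263 -0.1296]
knobtop [ 0.6651 -0.1178]
pivot [ 0.6717 -0.0531]
nose [0.5835 0.0043]
block [0.6633 0.0316]
tin [ 0.5751 -0.207 ]
```

The peg, plate and keeper positions agree between the top and side views. The plate measures about 0.98 rad from the board, more than the stated 0.35 to 0.6, so I'll check that close up with the wrist camera.

play_rows --motion '[[[0,0,0],[-12,-15,-1],1],[[0,0,0],[-24,-30,-1],1],[[0,0,0],[-26,-32,-1],1],[[0,0,0],[-26,-32,-1],0.5],[[0,0,0],[-26,-32,-1],0],[[0,0,0],[-26,-32,-1],0],[[0,0,0],[-26,-32,-1],0],[[0,0,0],[-26,-32,-1],0],[[0,0,0],[-26,-32,-1],0],[[0,0,0],[-26,-32,-1],0],[[0,0,0],[-26,-32,-1],0],[[0,0,0],[-26,-32,-1],0],[[0,0,0],[-26,-32,-1],0],[[0,0,0],[-26,-32,-1],0],[[0,0,0],[-26,-32,-1],0],[[0,0,0],[-26,-32,-1],0],[[0,0,0],[-26,-32,-1],0],[[0,0,0],[-24,-30,-1],0],[[0,0,0.1],[-12,-15,-1],0],[[0,0,0.1],[0,0,0],0]]'

```text
clock: 2.25
eef_pos: [0.4743, -0.0128, 0.2501]
tcp_rot: [[-0.899, 0.437, -0.001], [0.437, 0.899, -0.0], [0.0, -0.001, -1.0]]
ft_force: [0.3, 0.1, 0.5]
opening: 0.0
```

```bash
python3 - <<'E'
from h import *
o=sensors.get_obs();print(o["clock"],o["eef_pos"],o["tcp_rot"].round(3).tolist(),o["joints"].round(1),o["ft_force"])
s=snapshot("wrist");t=snapshot("top")
pickle.dump((s,t),open("s1.pkl","wb"))
crop(s,0,0,512,384,1.56,"w1.png")
E
```

```text
2.25 [ 0.47428155 -0.01275786  0.25005404] [[-0.899, 0.437, -0.001], [0.437, 0.899, -0.0], [0.0, -0.001, -1.0]] [ -4.6 -19.2 104.6  -0.   94.6 -68.7] [0.28370015 0.05406935 0.51618861]
```

View pics/w1.png

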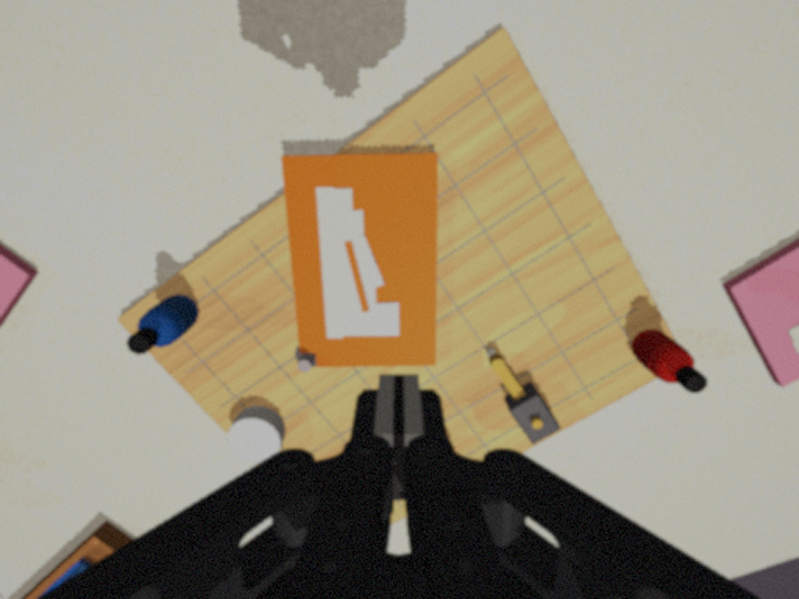

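The plate fills the middle of the wrist view. Its far corner is at (437,153), the peg at (304,360), the stop nose and pin near (495,357), and the bottles at (165,320) and (665,355). I'll fit these accurately.

```bash
python3 - <<'E'
from h import *
from scipy.optimize import least_squares
s,t=pickle.load(open("s1.pkl","rb"));f=s["frame"]
hsv=cv2.cvtColor(cv2.GaussianBlur(f,(3,3),0),cv2.COLOR_BGR2HSV)
m=cv2.inRange(hsv,(6,190,120),(15,255,255))
n,l,st,c=cv2.connectedComponentsWithStats(m);k=1+np.argmax(st[1:,4]);m=(l==k).astype(np.uint8)
cnt=max(cv2.findContours(m,cv2.RETR_EXTERNAL,cv2.CHAIN_APPROX_NONE)[0],key=len)[:,0]
print(st[k])
W=np.array([unp(s,u,v,.022)[:2] for u,v in cnt])
pts=np.array([[112,-8],[112,172],[-8,172],[-8,-8]])/1000
def sdf(p):
    q=np.abs(W-p[:2])@np.eye(2); R=np.array([[np.cos(p[2]),-np.sin(p[2])],[np.sin(p[2]),np.cos(p[2])]])
    L=(W-p[:2])@R; d=np.stack([112e-3-L[:,0],172e-3-L[:,1],L[:,0]+8e-3,L[:,1]+8e-3]); 
    return np.abs(d).min(0)
best=min((least_squares(lambda p:sdf(p),[.523,-.13,y],loss="soft_l1",f_scale=.001) for y in(1.0,1.13,1.2)),key=lambda q:q.cost)
print(best.x,best.cost,np.degrees(best.x[2]),np.median(best.fun))
k=1.5625
for nme,u,v,z in[("peg",303,358,.034),("pin",491,350,.02),("nose",495,358,.028),("block",530,412,.036),("blk far",540,436,.036),("TL",503,27,.01),("BL",120,320,.01),("red cap",692,378,.085),("blue cap",140,342,.085),("c112",437,153,.022)]:
    print(nme,unp(s,u/k-.2,v/k-.2,z)[:2].round(4))
crop(s,290,200,390,300,7,"w1c.png")
E
```

```text
[ 183   99   96  135 5423]
[ 0.53136543 -0.12563912  1.16706595] 0.009958861680465609 66.86795314837482 0.012477734537368855
peg [ 0.5193 -0.127 ]
pin [0.5897 0.0204]
nose [0.5942 0.0207]
block [0.6526 0.0287]
blk far [0.68  0.028]
TL [0.3604 0.1255]
BL [ 0.4241 -0.2645]
red cap [0.6431 0.1468]
blue cap [ 0.4395 -0.2056]
c112 [0.4181 0.0458]
```

View pics/w1c.png

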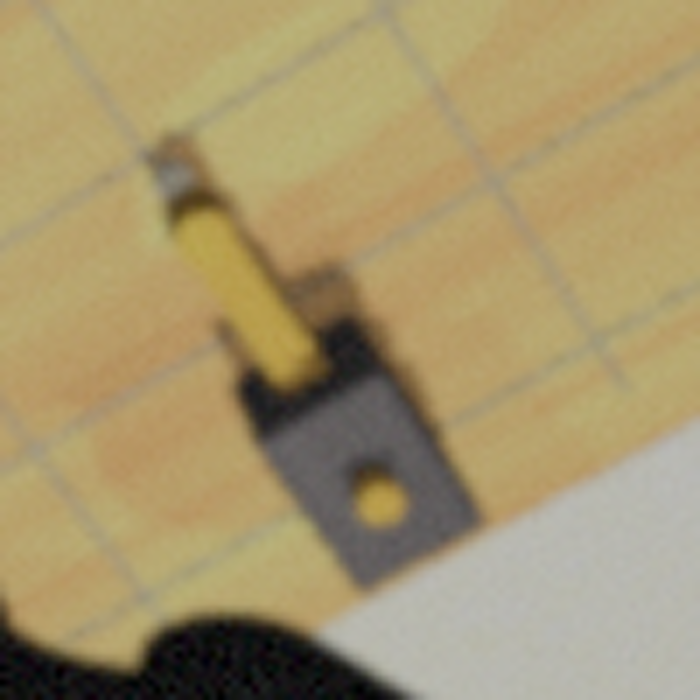

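```bash
python3 - <<'E'
from h import *
from scipy.optimize import least_squares
s,t=pickle.load(open("s1.pkl","rb"));f=s["frame"]
hsv=cv2.cvtColor(cv2.GaussianBlur(f,(3,3),0),cv2.COLOR_BGR2HSV)
print(hsv[110,200],hsv[200,270],hsv[150,190], hsv[150,310],hsv[130,300])
b,g,r_=[x.astype(float) for x in cv2.split(cv2.GaussianBlur(f,(3,3),0))]
ratio=(g+1)/(r_+1)
print(ratio[110,200],ratio[200,270],ratio[150,310])
m=((ratio<.62)&(r_>100)).astype(np.uint8)
m[:, :175]=0;m[:,290:]=0;m[260:]=0
n,l,st,c=cv2.connectedComponentsWithStats(m);k=1+np.argmax(st[1:,4]);m=(l==k).astype(np.uint8)
cnt=max(cv2.findContours(m,cv2.RETR_EXTERNAL,cv2.CHAIN_APPROX_NONE)[0],key=len)
print(st[k]);print(cv2.minAreaRect(cnt));cnt=cnt[:,0]
W=np.array([unp(s,u,v,.022)[:2] for u,v in cnt])
def sdf(p):
    R=np.array([[np.cos(p[2]),-np.sin(p[2])],[np.sin(p[2]),np.cos(p[2])]])
    L=(W-p[:2])@R; d=np.stack([112e-3-L[:,0],172e-3-L[:,1],L[:,0]+8e-3,L[:,1]+8e-3]); 
    return np.abs(d).min(0)
best=least_squares(sdf,[.523,-.13,1.13],loss="soft_l1",f_scale=.001)
print(best.x,np.degrees(best.x[2]),np.median(best.fun))
print("noseend",unp(s,290+195/7,200+205/7,.028))
for u,v in((260,437),(375,372),(482,522),(365,588)):print("blk",unp(s,290+u/7,200+v/7,.036)[:2])
E
```

```text
[ 15 205 183] [ 16 191 184] [ 15 203 183] [ 23  85 175] [ 22  81 173]
0.5978260869565217 0.654054054054054 0.9204545454545454
[ 182   99   97  135 4596]
((231.39111328125, 165.99151611328125), (133.0989990234375, 96.06426239013672), 88.75463104248047)
[ 0.56638025 -0.10684198  1.44277239] 82.66476878359077 0.011368171071145822
noseend [0.5954831  0.02198898 0.028     ]
blk [0.64384857 0.01457283]
blk [0.64001869 0.04013403]
blk [0.68163169 0.04747666]
blk [0.68612206 0.02084519]
```

```bash
cat >> h.py <<'E'
from scipy.optimize import least_squares
def platefit(s,p0,roi=None,name=None):
    b,g,r_=[x.astype(float) for x in cv2.split(cv2.GaussianBlur(s["frame"],(3,3),0))]
    m=(((g+1)/(r_+1)<.76)&((b+1)/(r_+1)<.45)&(r_>70)).astype(np.uint8)
    n,l,st,c=cv2.connectedComponentsWithStats(m);k=1+np.argmax(st[1:,4]);m=(l==k).astype(np.uint8)
    if name: cv2.imwrite("pics/"+name,m*255)
    cnt=max(cv2.findContours(m,cv2.RETR_EXTERNAL,cv2.CHAIN_APPROX_NONE)[0],key=len)[:,0]
    W=np.array([unp(s,u,v,.022)[:2] for u,v in cnt])
    def sdf(p):
        R=np.array([[np.cos(p[2]),-np.sin(p[2])],[np.sin(p[2]),np.cos(p[2])]])
        L=(W-p[:2])@R; d=np.stack([112e-3-L[:,0],172e-3-L[:,1],L[:,0]+8e-3,L[:,1]+8e-3])
        i=np.abs(d).argmin(0); return d[i,np.arange(len(i))]
    q=least_squares(sdf,p0,loss="soft_l1",f_scale=.001)
    return q.x,np.median(np.abs(q.fun)),st[k]
E
python3 - <<'E'
from h import *
s,t=pickle.load(open("s1.pkl","rb"));print(platefit(s,[.523,-.13,1.13],name="m1.png"))
s0,w0=pickle.load(open("s0.pkl","rb"));print(platefit(s0,[.523,-.13,1.13]));
E
```

```text
(array([ 0.52625533, -0.12720157,  1.13472066]), np.float64(0.0006602887739643195), array([ 181,   97,  100,  138, 9012], dtype=int32))
(array([ 0.73334371, -0.56401282,  1.14695424]), np.float64(0.022139771530760223), array([ 350,   79,   84,   70, 1563], dtype=int32))
```

View pics/m1.png

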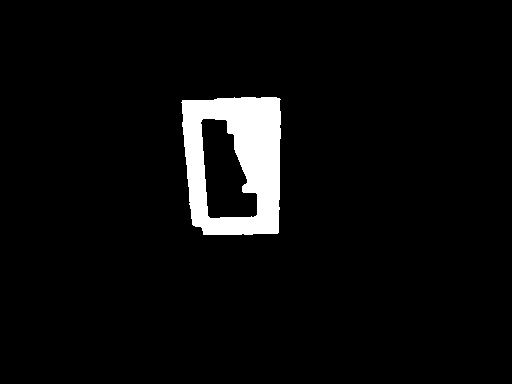

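The fit residual is 0.7 mm. The plate origin is at (0.526,-0.127) with yaw 1.135, the peg is about (0.523,-0.129), and board yaw is 0.15. Contact with the stop should come at a plate yaw of about 0.29. Next I'll go down beyond the short edge, near the far corner.

play_rows --motion '[[[0,0,-0.016],[25,3.5,0],0],[[0,0,0],[40,5,10],0],[[0,0,0],[35,5,30],0],[[0,0,0],[0,0,45],0],[[0,0,0],[0,0,45],0],[[0,0,0],[0,0,40],0],[[0,0,0],[0,0,30],0],[[0,0,0],[0,0,20],0],[[0,0,0],[0,0,10],0],[[0,0,0],[0,0,4],0],[[0,0,0],[0,0,0],0],[[0,0,0],[0,0,0],0]]'

```text
clock: 3.55
eef_pos: [0.3892, 0.0438, 0.0174]
tcp_rot: [[-0.909, 0.416, 0.001], [0.416, 0.909, 0.0], [-0.001, 0.001, -1.0]]
ft_force: [0.0, 0.0, 0.1]
opening: 0.0001
```

```bash
python3 - <<'E'
from h import *
o=sensors.get_obs();print(o["clock"],o["eef_pos"],o["tcp_rot"].round(3).tolist(),o["joints"].round(1),o["ft_force"])
s=snapshot("wrist")
crop(s,0,0,512,384,1.56,"w2.png")
E
```

```text
3.55 [0.38919402 0.04378997 0.01738079] [[-0.909, 0.416, 0.001], [0.416, 0.909, 0.0], [-0.001, 0.001, -1.0]] [  2.7 -23.3 129.7  -0.   73.6 -62.7] [0.01063402 0.04675075 0.0849362 ]
```

View pics/w2.png

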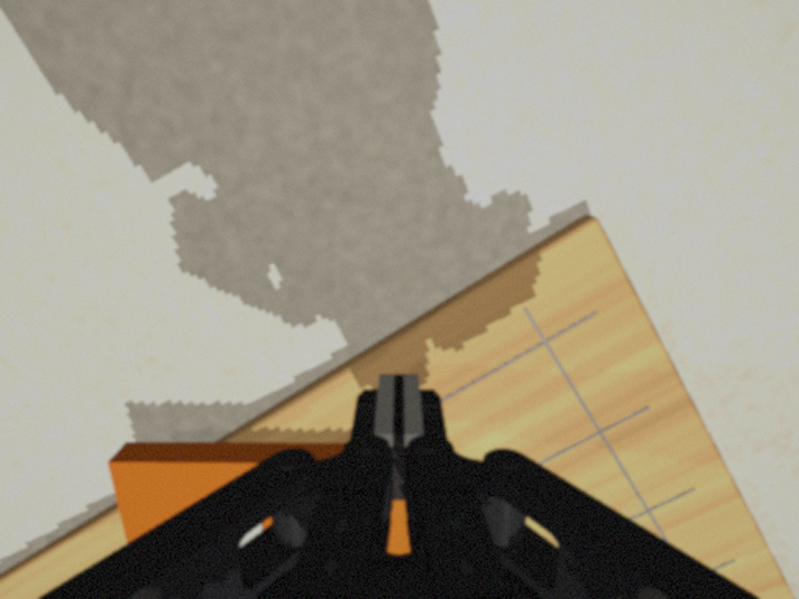

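The fingers are beyond the short edge, clear of it, with the plate edge at about row 445. Now I'll bring them up to contact.

play_rows --motion '[[[0,0,0],[-2,0,1],0],[[0,0,0],[-3,0,1],0],[[0,0,0],[-3,0,0],0],[[0,0,0],[-1,0,0],0],[[0,0,0],[0,0,0],0]]'

```text
clock: 4.1
eef_pos: [0.3969, 0.0399, 0.0143]
tcp_rot: [[-0.909, 0.417, -0.0], [0.417, 0.909, 0.0], [0.0, -0.0, -1.0]]
ft_force: [0.1, -0.2, 0.3]
opening: -0.0001
```

play_rows --motion '[[[0,0,0],[-1,0,0],0],[[0,0,0],[-1,0,0],0],[[0,0,0],[0,0,0],0]]'

```text
clock: 4.4
eef_pos: [0.3987, 0.0391, 0.0143]
tcp_rot: [[-0.909, 0.417, -0.0], [0.417, 0.909, -0.0], [0.0, -0.0, -1.0]]
ft_force: [0.2, -0.1, -0.0]
opening: -0.0
```

play_rows --motion '[[[0,0,0],[-1,0,0],0],[[0,0,0],[-1,0,0],0],[[0,0,0],[-1,0,0],0],[[0,0,0],[0,0,0],0]]'

```text
clock: 4.8
eef_pos: [0.4014, 0.0378, 0.0143]
tcp_rot: [[-0.909, 0.417, -0.0], [0.417, 0.909, 0.0], [0.0, 0.0, -1.0]]
ft_force: [0.5, -0.1, 0.0]
opening: -0.0001
```

play_rows --motion '[[[0,0,0],[-1,0,0],0],[[0,0,0],[-1,0,0],0],[[0,0,0],[0,0,0],0]]'

```text
clock: 5.1
eef_pos: [0.4031, 0.0372, 0.0142]
tcp_rot: [[-0.909, 0.417, -0.0], [0.417, 0.909, 0.0], [0.001, 0.0, -1.0]]
ft_force: [-1.9, 2.4, 1.0]
opening: 0.0002
```

play_rows --motion '[[[0,0,0],[-1,0,0],0],[[0,0,0],[-1,0,0],0],[[0,0,0],[0,0,0],0]]'

```text
clock: 5.4
eef_pos: [0.4042, 0.0369, 0.014]
tcp_rot: [[-0.909, 0.417, -0.002], [0.417, 0.909, 0.002], [0.003, 0.001, -1.0]]
ft_force: [-9.0, 9.6, 3.7]
opening: 0.0003
```

The straight push builds friction along the edge, 12 N normal with 5 N of drag, and the plate isn't moving. The fingers need to follow the arc, so I'll ease off slightly and start turning around the peg.

play_rows --motion '[[[0,0,0],[1,1,0],0],[[0,0,0.01],[-0.5,1.8,0],0],[[0,0,0.02],[-1.9,3.7,0],0],[[0,0,0.02],[-1.9,3.7,0],0],[[0,0,0],[0,0,0],0]]'

```text
clock: 5.9
eef_pos: [0.4128, 0.0442, 0.0144]
tcp_rot: [[-0.887, 0.462, 0.0], [0.462, 0.887, -0.0], [-0.0, 0.0, -1.0]]
ft_force: [-0.6, 0.3, 0.5]
opening: 0.0003
```

```bash
python3 - <<'E'
from h import *
o=sensors.get_obs();print(o["clock"],o["eef_pos"],o["tcp_rot"][:2,:2].round(3).tolist(),o["ft_force"],o["tcp_rot"].T@o["ft_force"])
t=snapshot("top");crop(t,200,115,345,235,5,"t3.png")
E
```

```text
5.9 [0.41283921 0.04419807 0.01436006] [[-0.887, 0.462], [0.462, 0.887]] [-0.55523874  0.31148437  0.49773456] [ 0.63624278  0.01941805 -0.49786577]
```

View pics/t3.png

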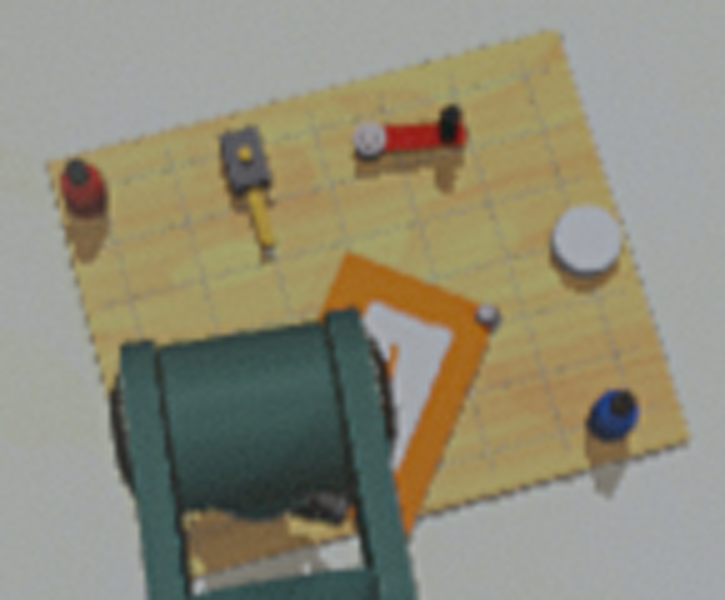

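play_rows --motion '[[[0,0,0.02],[-2.2,3.5,0],0],[[0,0,0.03],[-3.1,5.3,0],0],[[0,0,0.03],[-3.1,5.3,0],0],[[0,0,0.03],[-3.1,5.3,0],0],[[0,0,0.03],[-3.1,5.3,0],0],[[0,0,0.02],[-2.1,3.5,0],0],[[0,0,0],[0,0,0],0]]'

```text
clock: 6.65
eef_pos: [0.4415, 0.0596, 0.0142]
tcp_rot: [[-0.802, 0.597, -0.0], [0.597, 0.802, 0.0], [0.0, 0.0, -1.0]]
ft_force: [-0.4, 1.2, 0.0]
opening: 0.0002
```

```bash
cat >> h.py <<'E'
def rep(peg=(.523,-.129)):
    o=sensors.get_obs();R=o["tcp_rot"];d=np.r_[o["eef_pos"][:2]-peg,0]
    q=R.T@d*1000;F=R.T@o["ft_force"]
    print("t%.2f"%o["clock"],"tcp",o["eef_pos"].round(4),"toolx-90 yaw %.3f"%(np.arctan2(R[1,0],R[0,0])-np.pi/2),"arm in tool x,y mm",q[:2].round(1),"F tool",F.round(2))
E
python3 - <<'E'
from h import *
rep();t=snapshot("top");crop(t,200,115,345,235,5,"t4.png");rep()
w=snapshot("wrist");crop(w,0,0,512,384,1.56,"w4.png")
E
```

```text
t6.65 tcp [0.4415 0.0596 0.0142] toolx-90 yaw 0.930 arm in tool x,y mm [178.1 102.6] F tool [ 1.02  0.73 -0.04]
t6.70 tcp [0.4413 0.0594 0.0142] toolx-90 yaw 0.931 arm in tool x,y mm [178.  102.4] F tool [ 0.44  1.28 -0.2 ]
```

View pics/t4.png

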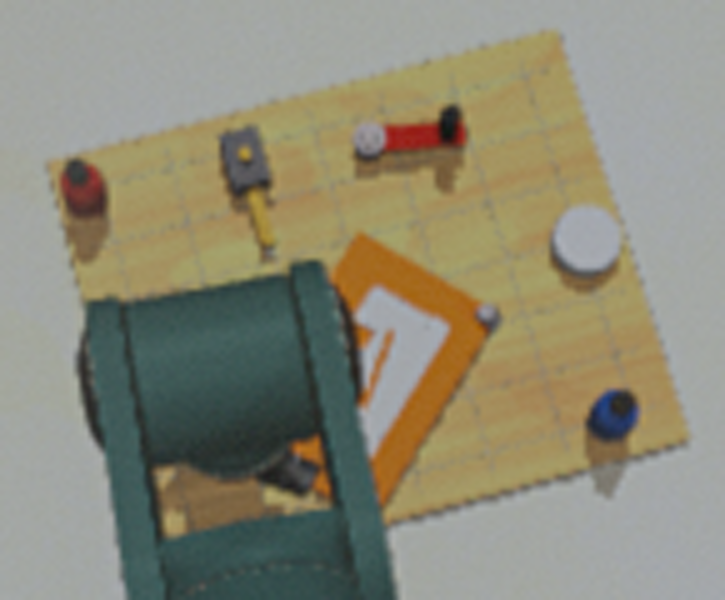

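View pics/w4.png

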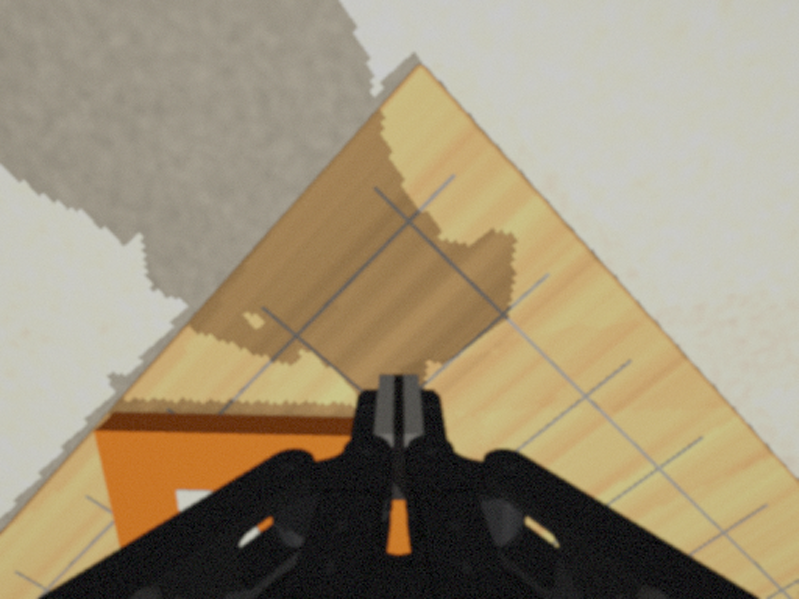

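It's turning well and the notch is still at the peg, near (487,317) in the enlarged view. I'll carry on along the arc.

play_rows --motion '[[[0,0,0.02],[-2.1,3.5,0],0],[[0,0,0.032],[-3.1,5.3,0],0],[[0,0,0.032],[-3.1,5.3,0],0],[[0,0,0.032],[-3.1,5.3,0],0],[[0,0,0.032],[-3.1,5.3,0],0],[[0,0,0.032],[-3.1,5.3,0],0],[[0,0,0.032],[-3.1,5.3,0],0],[[0,0,0.032],[-3.1,5.3,0],0],[[0,0,0.032],[-3.1,5.3,0],0],[[0,0,0.032],[-3.1,5.3,0],0],[[0,0,0.032],[-3.1,5.3,0],0],[[0,0,0.02],[-2.1,3.5,0],0],[[0,0,0],[0,0,0],0]]'

```text
clock: 8.05
eef_pos: [0.509, 0.0763, 0.0143]
tcp_rot: [[-0.539, 0.842, 0.0], [0.842, 0.539, 0.001], [0.001, 0.001, -1.0]]
ft_force: [-0.0, 7.8, 1.0]
opening: -0.0001
```

```bash
python3 - <<'E'
from h import *
rep();t=snapshot("top");crop(t,200,115,345,235,5,"t5.png");rep()
w=snapshot("wrist");crop(w,0,0,512,384,1.56,"w5.png")
w=snapshot("side");crop(w,210,140,405,265,4,"s5.png")
E
```

```text
t8.05 tcp [0.509  0.0763 0.0143] toolx-90 yaw 0.569 arm in tool x,y mm [180.5  98.9] F tool [ 6.55  4.16 -1.04]
t8.10 tcp [0.5088 0.0762 0.0143] toolx-90 yaw 0.570 arm in tool x,y mm [180.4  98.8] F tool [ 5.95  3.79 -0.07]
```

View pics/t5.png

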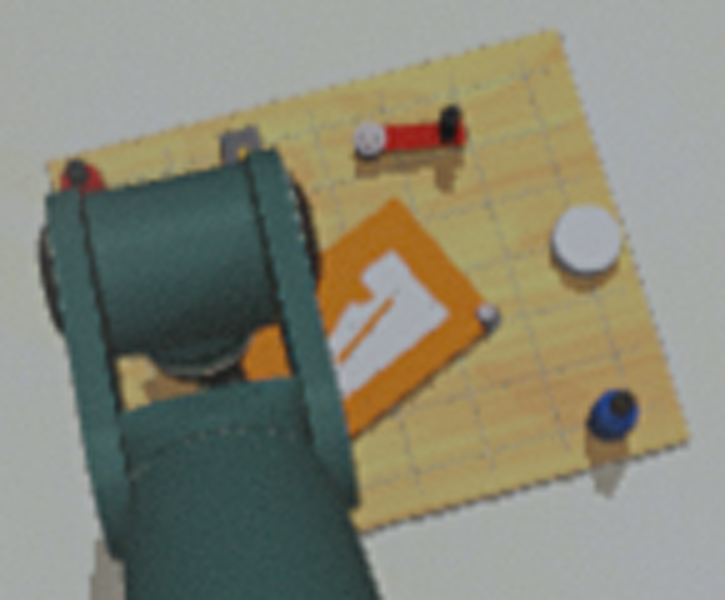

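View pics/w5.png

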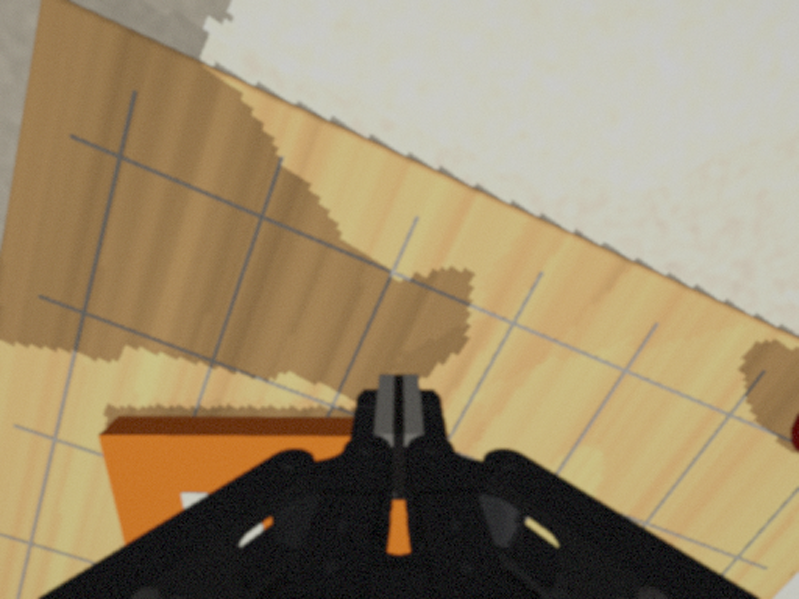

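View pics/s5.png

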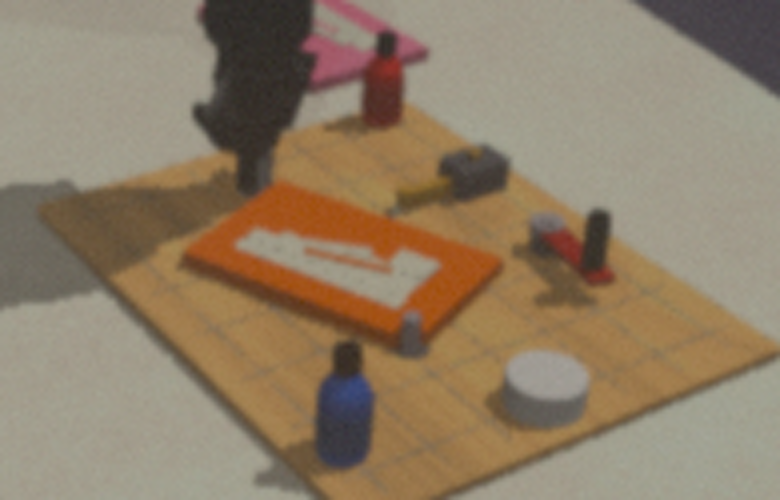

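The plate is at yaw about 0.57, seated, with the edge flush to the fingers. There is about 4 N of drag along the edge, so I'll add a bit more tangential travel and go slower.

play_rows --motion '[[[0,0,0.02],[-1.4,4.2,0],0],[[0,0,0.03],[-2.7,5.8,0],0],[[0,0,0.03],[-2.7,5.8,0],0],[[0,0,0.03],[-2.7,5.8,0],0],[[0,0,0.02],[-1.8,3.8,0],0],[[0,0,0],[0,0,0],0]]'

```text
clock: 8.8
eef_pos: [0.5366, 0.0783, 0.0142]
tcp_rot: [[-0.426, 0.905, -0.0], [0.905, 0.426, -0.0], [-0.0, -0.0, -1.0]]
ft_force: [-0.5, -0.4, -0.5]
opening: 0.0003
```

```bash
python3 - <<'E'
from h import *
P=(.526,-.129)
rep(P);t=snapshot("top");crop(t,200,115,345,235,5,"t6.png");rep(P)
w=snapshot("wrist");crop(w,0,0,512,384,1.56,"w6.png")
w=snapshot("side");crop(w,210,140,405,265,4,"s6.png")
E
```

```text
t8.80 tcp [0.5366 0.0783 0.0142] toolx-90 yaw 0.440 arm in tool x,y mm [183.   97.8] F tool [-0.16 -0.61  0.51]
t8.85 tcp [0.5363 0.0783 0.0142] toolx-90 yaw 0.441 arm in tool x,y mm [183.   97.8] F tool [ 0.48 -0.35 -0.67]
```

View pics/w6.png

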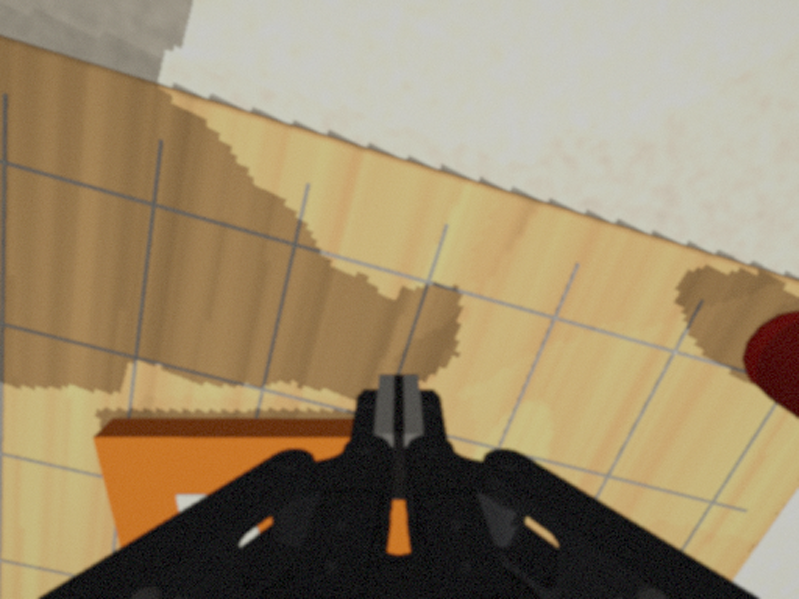

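View pics/s6.png

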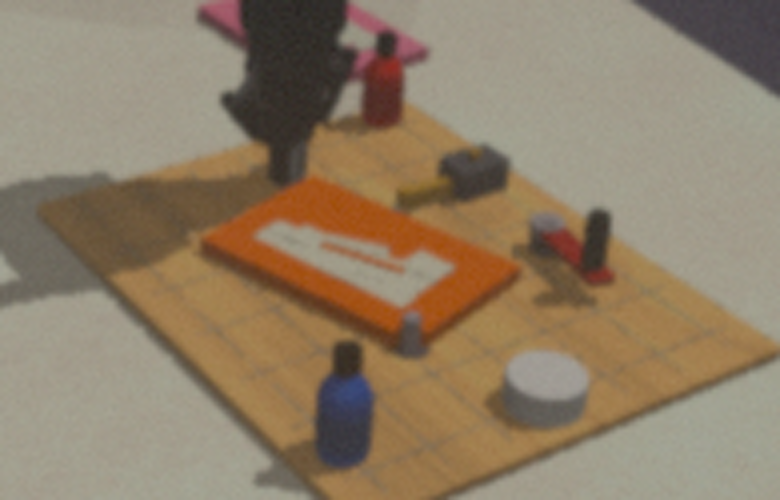

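```bash
python3 - <<'E'
from h import *
w=snapshot("side");crop(w,285,185,365,245,10,"s6z.png")
print(platefit(w,[.526,-.129,.44],name="m6.png"))
t=snapshot("top");crop(t,260,150,320,200,12,"t6z.png")
E
```

```text
(array([ 0.65818919, -0.6490848 , -0.12229684]), np.float64(0.013661844752749272), array([ 420,  255,   92,   99, 2216], dtype=int32))
```

View pics/s6z.png

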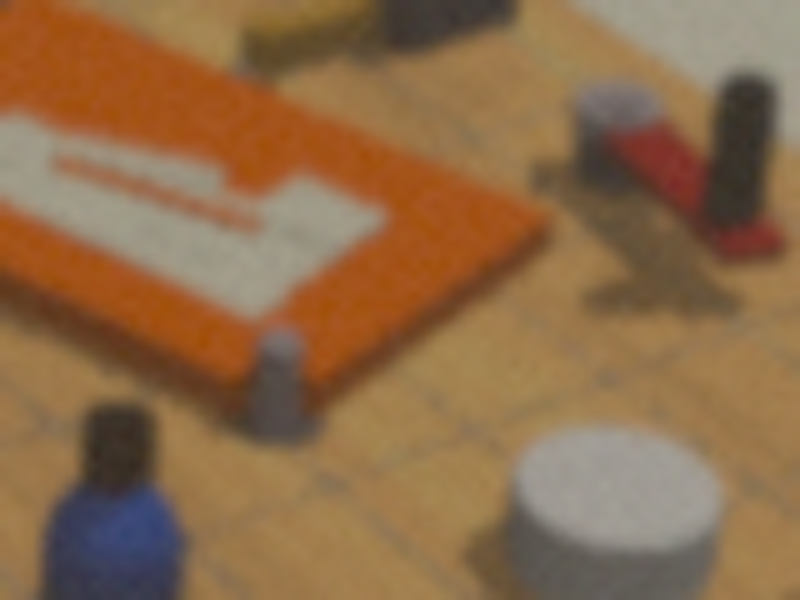

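View pics/t6z.png

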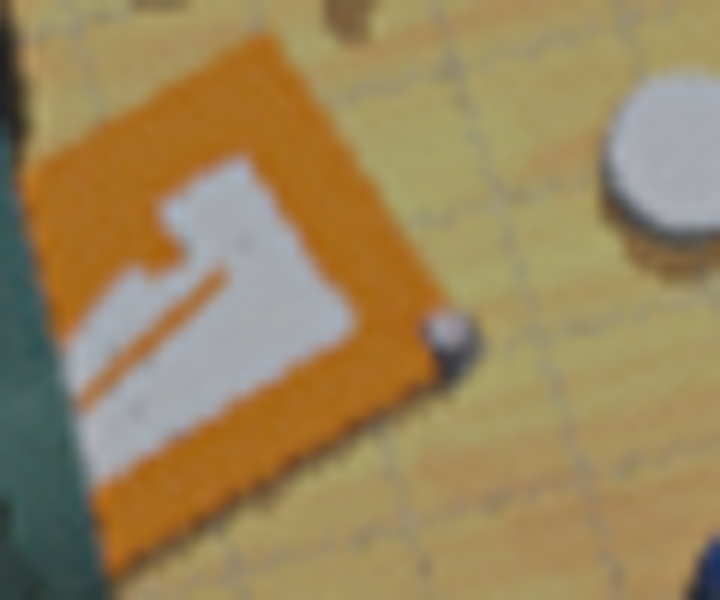

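The notch is seated on the peg in both zooms, and the finger force has dropped to about zero. Next come small steps towards the stop.

play_rows --motion '[[[0,0,0.01],[-1.6,1.9,0],0],[[0,0,0.015],[-1.5,2.75,0],0],[[0,0,0.015],[-1.5,2.75,0],0],[[0,0,0.015],[-1.5,2.75,0],0],[[0,0,0],[0,0,0],0]]'

```text
clock: 9.55
eef_pos: [0.5483, 0.0769, 0.0144]
tcp_rot: [[-0.376, 0.927, 0.0], [0.927, 0.376, -0.0], [-0.0, 0.0, -1.0]]
ft_force: [-0.1, 1.6, 0.0]
opening: -0.0001
```

```bash
python3 - <<'E'
from h import *
P=(.526,-.129)
rep(P)
w=snapshot("side");crop(w,265,165,345,225,10,"s7.png");rep(P)
E
```

```text
t9.55 tcp [0.5483 0.0769 0.0144] toolx-90 yaw 0.385 arm in tool x,y mm [182.4  98. ] F tool [ 1.52  0.47 -0.05]
t9.60 tcp [0.5481 0.0768 0.0143] toolx-90 yaw 0.386 arm in tool x,y mm [182.4  97.9] F tool [0.9  0.63 0.39]
```

View pics/s7.png

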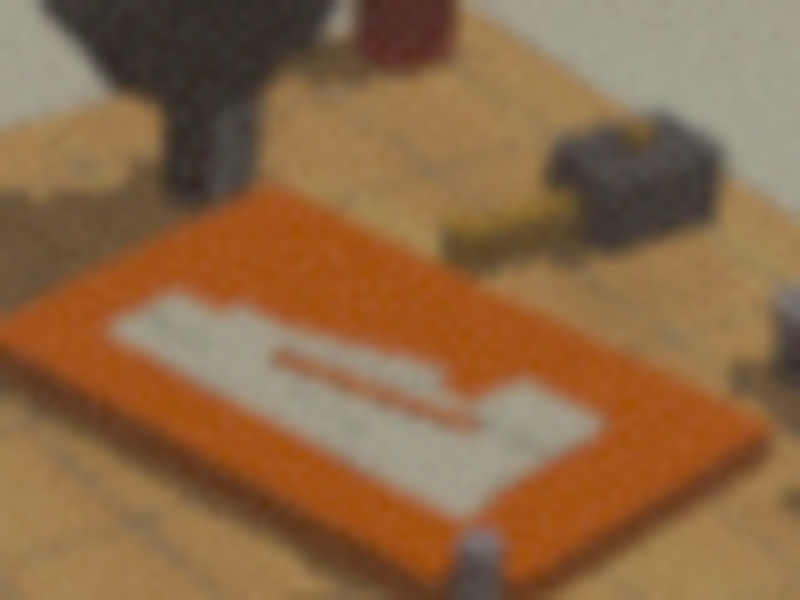

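play_rows --motion '[[[0,0,0.01],[-1,1.83,0],0],[[0,0,0.01],[-1,1.83,0],0],[[0,0,0.01],[-1,1.83,0],0],[[0,0,0],[0,0,0],0]]'

```text
clock: 10.0
eef_pos: [0.5543, 0.0761, 0.0143]
tcp_rot: [[-0.348, 0.938, 0.0], [0.938, 0.348, -0.0], [-0.0, 0.0, -1.0]]
ft_force: [-0.3, 0.5, 0.1]
opening: -0.0
```

```bash
python3 - <<'E'
from h import *
P=(.526,-.129)
rep(P)
w=snapshot("side");crop(w,295,170,335,200,20,"s8.png");rep(P)
E
```

```text
t10.00 tcp [0.5543 0.0761 0.0143] toolx-90 yaw 0.355 arm in tool x,y mm [182.4  97.9] F tool [ 0.6  -0.05 -0.15]
t10.05 tcp [0.5542 0.076  0.0143] toolx-90 yaw 0.356 arm in tool x,y mm [182.4  97.9] F tool [-0.71  0.85 -0.  ]
```

View pics/s8.png

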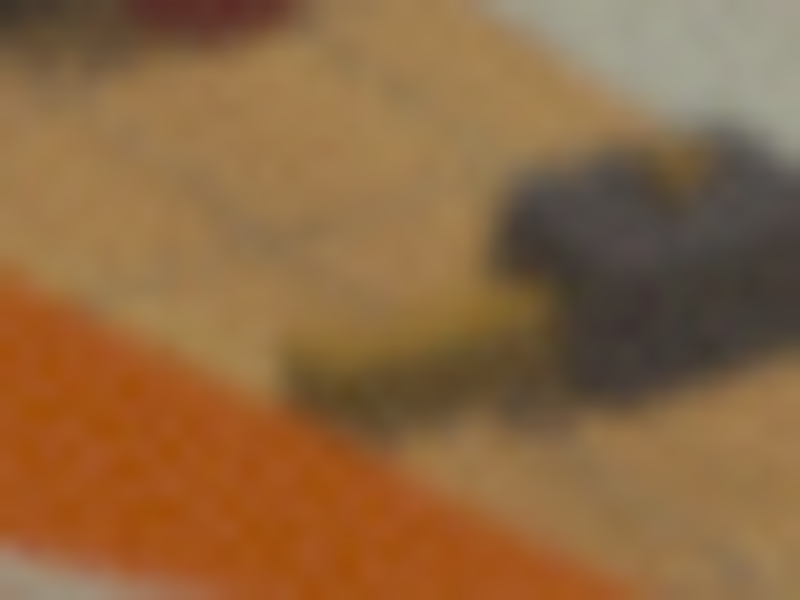

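play_rows --motion '[[[0,0,0.005],[-0.5,0.9,0],0],[[0,0,0.005],[-0.5,0.9,0],0],[[0,0,0],[0,0,0],0]]'

```text
clock: 10.35
eef_pos: [0.5562, 0.0758, 0.0143]
tcp_rot: [[-0.339, 0.941, 0.0], [0.941, 0.339, -0.0], [-0.0, 0.0, -1.0]]
ft_force: [-0.4, 0.1, -0.3]
opening: -0.0
```

play_rows --motion '[[[0,0,0.005],[-0.5,0.9,0],0],[[0,0,0.005],[-0.5,0.9,0],0],[[0,0,0],[0,0,0],0]]'

```text
clock: 10.65
eef_pos: [0.5582, 0.0755, 0.0143]
tcp_rot: [[-0.329, 0.944, -0.0], [0.944, 0.329, -0.0], [-0.0, -0.0, -1.0]]
ft_force: [0.1, 0.5, -0.7]
opening: 0.0
```

```bash
python3 - <<'E'
from h import *
P=(.526,-.129)
rep(P)
w=snapshot("side");crop(w,295,170,335,200,20,"s9.png");rep(P)
E
```

```text
t10.65 tcp [0.5582 0.0755 0.0143] toolx-90 yaw 0.336 arm in tool x,y mm [182.4  97.8] F tool [0.4  0.25 0.69]
t10.70 tcp [0.5582 0.0755 0.0143] toolx-90 yaw 0.336 arm in tool x,y mm [182.4  97.8] F tool [ 0.36 -0.43 -0.04]
```

View pics/s9.png

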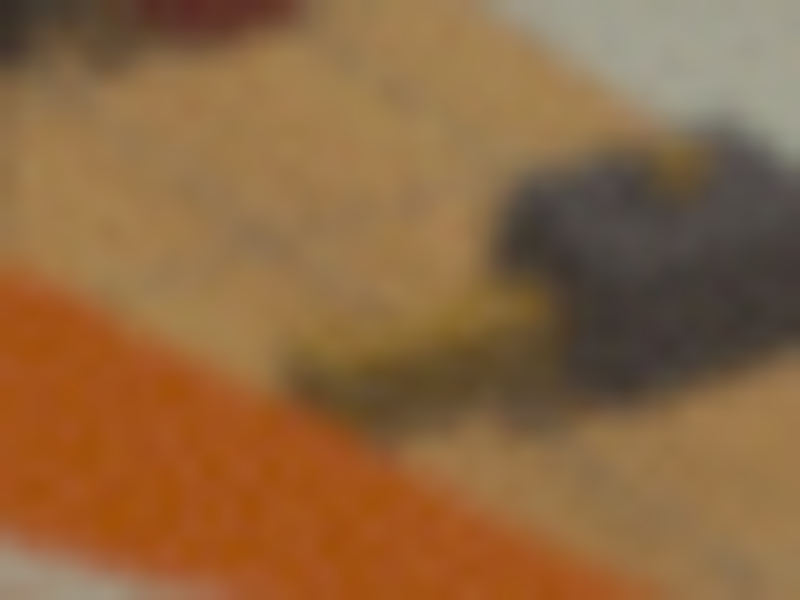

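play_rows --motion '[[[0,0,0.005],[-0.6,0.9,0],0],[[0,0,0.005],[-0.6,0.9,0],0],[[0,0,0],[0,0,0],0]]'

```text
clock: 11.0
eef_pos: [0.5604, 0.075, 0.0143]
tcp_rot: [[-0.32, 0.947, 0.0], [0.947, 0.32, 0.0], [0.0, 0.0, -1.0]]
ft_force: [-0.5, 2.4, 0.7]
opening: -0.0001
```

play_rows --motion '[[[0,0,0.005],[-0.6,0.9,0],0],[[0,0,0],[0,0,0],0]]'

```text
clock: 11.2
eef_pos: [0.5614, 0.0748, 0.0143]
tcp_rot: [[-0.315, 0.949, 0.0], [0.949, 0.315, 0.0], [0.0, 0.0, -1.0]]
ft_force: [-0.1, 3.4, -0.6]
opening: 0.0002
```

play_rows --motion '[[[0,0,0.005],[-0.5,0.9,0],0],[[0,0,0],[0,0,0],0]]'

```text
clock: 11.4
eef_pos: [0.5624, 0.0746, 0.0143]
tcp_rot: [[-0.311, 0.951, -0.0], [0.951, 0.311, 0.0], [0.0, 0.0, -1.0]]
ft_force: [0.4, 3.9, 0.2]
opening: -0.0001
```

```bash
python3 - <<'E'
from h import *
P=(.526,-.129)
rep(P)
w=snapshot("side");crop(w,295,170,335,200,20,"s10.png");rep(P)
E
```

```text
t11.40 tcp [0.5624 0.0746 0.0143] toolx-90 yaw 0.316 arm in tool x,y mm [182.2  97.8] F tool [ 3.55  1.57 -0.24]
t11.45 tcp [0.5624 0.0746 0.0143] toolx-90 yaw 0.316 arm in tool x,y mm [182.2  97.8] F tool [ 4.41  1.97 -0.32]
```

View pics/s10.png

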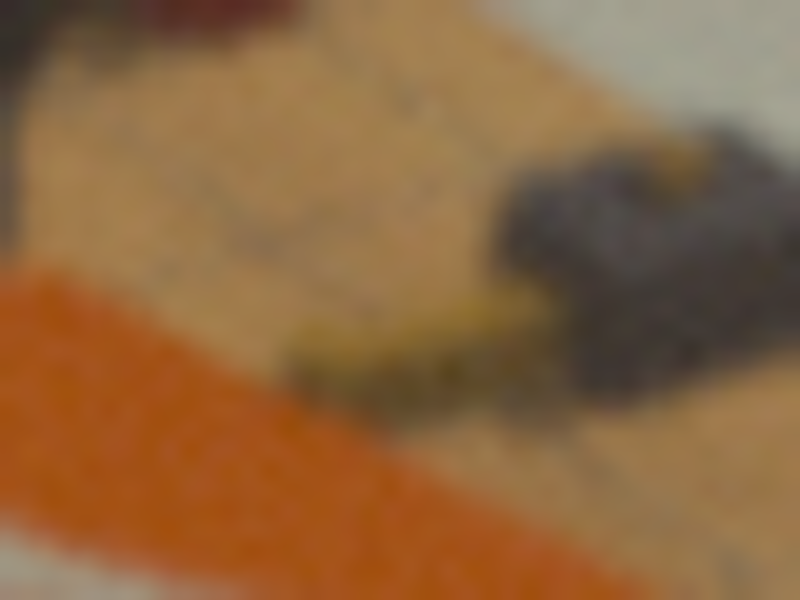

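play_rows --motion '[[[0,0,0.004],[-0.3,0.9,0],0],[[0,0,0],[0,0,0],0]]'

```text
clock: 11.65
eef_pos: [0.563, 0.0746, 0.0142]
tcp_rot: [[-0.307, 0.952, -0.001], [0.952, 0.307, 0.0], [0.0, -0.001, -1.0]]
ft_force: [-2.4, 4.4, 1.5]
opening: -0.0006
```

play_rows --motion '[[[0,0,0.004],[-0.35,0.8,0],0],[[0,0,0],[0,0,0],0]]'

```text
clock: 11.85
eef_pos: [0.5636, 0.0747, 0.0141]
tcp_rot: [[-0.303, 0.953, -0.001], [0.953, 0.303, 0.0], [0.001, -0.001, -1.0]]
ft_force: [-4.1, 6.5, 2.0]
opening: 0.0001
```

```bash
python3 - <<'E'
from h import *
P=(.526,-.129)
rep(P)
w=snapshot("side");crop(w,295,170,335,200,20,"s11.png");rep(P)
t=snapshot("top");crop(t,200,115,345,235,5,"t11.png");rep(P)
E
```

```text
t11.85 tcp [0.5636 0.0747 0.0141] toolx-90 yaw 0.308 arm in tool x,y mm [182.7  97.5] F tool [ 7.47 -1.89 -1.94]
t11.90 tcp [0.5636 0.0747 0.0141] toolx-90 yaw 0.308 arm in tool x,y mm [182.7  97.6] F tool [ 7.76 -3.01 -2.05]
t11.95 tcp [0.5636 0.0747 0.0141] toolx-90 yaw 0.308 arm in tool x,y mm [182.7  97.5] F tool [ 6.72 -2.61 -1.07]
```

View pics/s11.png

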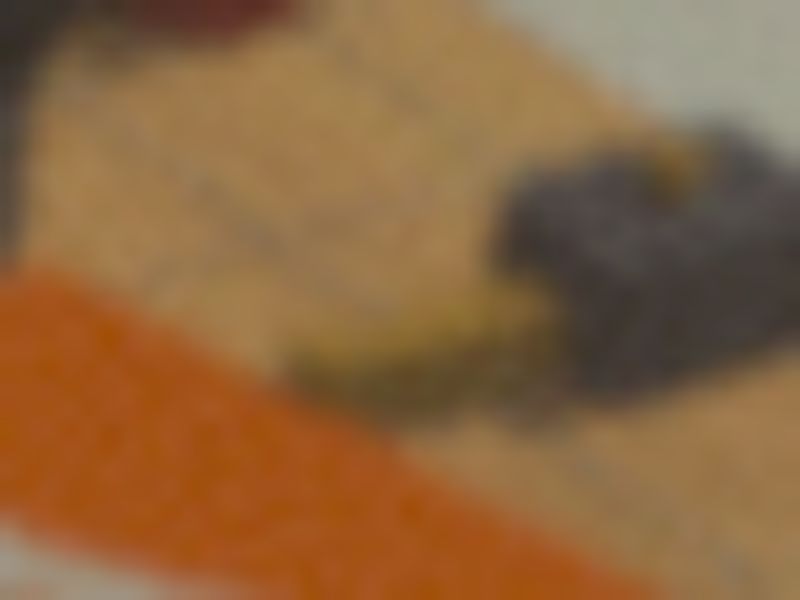

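View pics/t11.png

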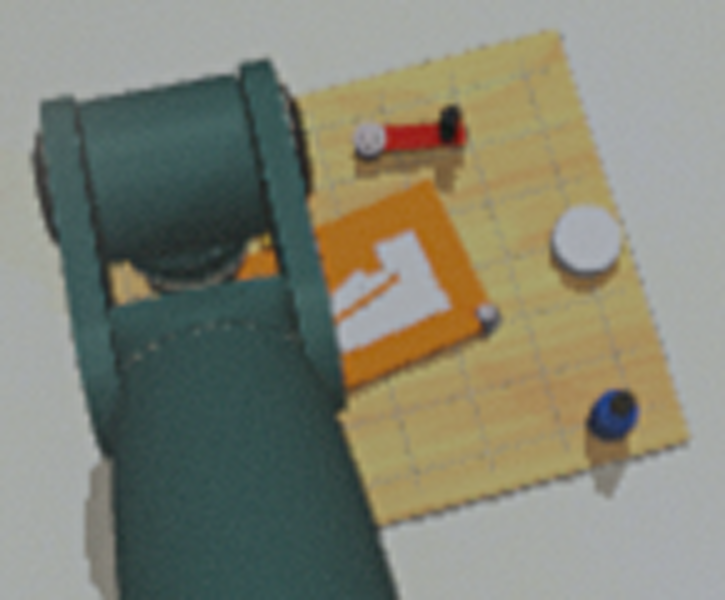

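The force rose to about 7 N normal while the fingers stalled at the predicted yaw of 0.308, so the stop is met. The estimated stop force is 0.7·7+1.25·2.6, about 8 N. I'll trade some of the drag for normal push and hold.

play_rows --motion '[[[0,0,0],[-0.2,-0.2,0],0],[[0,0,0],[0,0,0],0]]'

```text
clock: 12.15
eef_pos: [0.5635, 0.0746, 0.0141]
tcp_rot: [[-0.303, 0.953, -0.001], [0.953, 0.303, 0.001], [0.001, -0.001, -1.0]]
ft_force: [-4.4, 8.6, 0.1]
opening: -0.0003
```

```bash
python3 - <<'E'
from h import *
for i in range(3): rep((.526,-.129)); snapshot("top")
E
```

```text
t12.15 tcp [0.5635 0.0746 0.0141] toolx-90 yaw 0.308 arm in tool x,y mm [182.7  97.5] F tool [ 9.55 -1.53 -0.09]
t12.20 tcp [0.5636 0.0746 0.0141] toolx-90 yaw 0.308 arm in tool x,y mm [182.7  97.5] F tool [ 8.51 -1.   -1.47]
t12.25 tcp [0.5635 0.0746 0.0141] toolx-90 yaw 0.308 arm in tool x,y mm [182.7  97.5] F tool [ 8.48 -1.43  0.04]
```

The estimated stop force is about 6.2+1.6, so 7.8 N. Holding here.

play_rows --motion '[[[0,0,0],[0,0,0],0],[[0,0,0],[0,0,0],0],[[0,0,0],[0,0,0],0],[[0,0,0],[0,0,0],0],[[0,0,0],[0,0,0],0],[[0,0,0],[0,0,0],0],[[0,0,0],[0,0,0],0],[[0,0,0],[0,0,0],0]]'

```text
clock: 13.1
eef_pos: [0.5635, 0.0746, 0.0141]
tcp_rot: [[-0.303, 0.953, -0.001], [0.953, 0.303, 0.001], [0.001, -0.001, -1.0]]
ft_force: [-4.1, 8.3, 1.2]
opening: 0.0
```

```bash
python3 - <<'E'
from h import *
for i in range(3): rep((.526,-.129)); snapshot("top")
E
```

```text
t13.10 tcp [0.5635 0.0746 0.0141] toolx-90 yaw 0.308 arm in tool x,y mm [182.7  97.5] F tool [ 9.17 -1.34 -1.23]
t13.15 tcp [0.5635 0.0746 0.0141] toolx-90 yaw 0.308 arm in tool x,y mm [182.7  97.5] F tool [ 9.09 -1.37 -0.98]
t13.20 tcp [0.5635 0.0746 0.0141] toolx-90 yaw 0.308 arm in tool x,y mm [182.7  97.5] F tool [ 9.25 -1.54 -1.06]
```

A slightly firmer hold gives margin against the sign of the drag term, while staying well under 14 N.

play_rows --motion '[[[0,0,0],[-0.15,-0.1,0],0],[[0,0,0],[0,0,0],0],[[0,0,0],[0,0,0],0],[[0,0,0],[0,0,0],0],[[0,0,0],[0,0,0],0],[[0,0,0],[0,0,0],0],[[0,0,0],[0,0,0],0]]'

```text
clock: 13.95
eef_pos: [0.5635, 0.0746, 0.0141]
tcp_rot: [[-0.303, 0.953, -0.001], [0.953, 0.303, 0.001], [0.001, -0.001, -1.0]]
ft_force: [-2.9, 9.6, 0.0]
opening: 0.0
```

```bash
python3 - <<'E'
from h import *
rep((.526,-.129))
E
```

```text
t13.95 tcp [0.5635 0.0746 0.0141] toolx-90 yaw 0.308 arm in tool x,y mm [182.6  97.5] F tool [ 9.99  0.12 -0.02]
```

The hold reads 10 N normal with almost no drag, so about 7 N on the stop. Now I'll back off square to the edge and rise to look.

play_rows --motion '[[[0,0,0],[0.5,0,0],0],[[0,0,0],[0.7,0,0],0],[[0,0,0],[2,0,0],0],[[0,0,0],[4,0,0],0],[[0,0,0],[5,0,0],0],[[0,0,0],[2,0,-5],0],[[0,0,0],[0,0,-20],0],[[0,0,0],[0,0,-40],0],[[0,0,0],[0,0,-45],0],[[0,0,0],[0,0,-45],0],[[0,0,0],[0,0,-40],0],[[0,0,0],[0,0,-20],0],[[0,0,0],[0,0,-5],0],[[0,0,0],[0,0,0],0]]'

```text
clock: 15.35
eef_pos: [0.5596, 0.0876, 0.2346]
tcp_rot: [[-0.303, 0.953, 0.001], [0.953, 0.303, 0.0], [-0.0, 0.001, -1.0]]
ft_force: [0.0, 0.1, -0.5]
opening: 0.0001
```

```bash
python3 - <<'E'
from h import *
rep((.526,-.129))
s=snapshot("wrist");pickle.dump(s,open("s12.pkl","wb"));crop(s,0,0,512,384,1.56,"w12.png")
print(platefit(s,[.526,-.129,.308],name="m12.png"))
E
```

```text
t15.35 tcp [0.5596 0.0876 0.2346] toolx-90 yaw 0.308 arm in tool x,y mm [196.2  97.7] F tool [0.12 0.06 0.47]
(array([ 0.52581216, -0.12674617,  0.31142192]), np.float64(0.0025178611144385426), array([ 171,  180,   98,  116, 5683], dtype=int32))
```

View pics/w12.png

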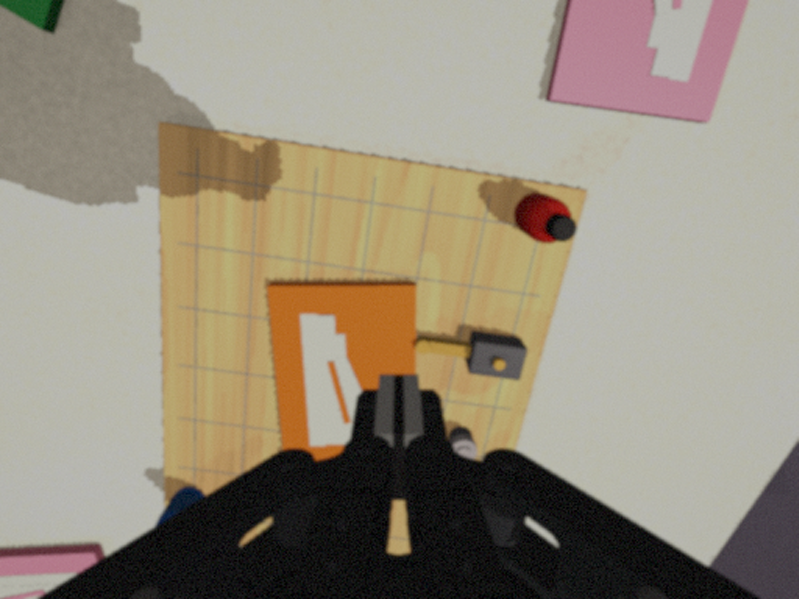

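The plate lies against the nose at (415,345), and the notch fit is unchanged. Next I'll triangulate the keeper pivot and knob from the first top and side pictures.

```bash
python3 - <<'E'
from h import *
s,w=pickle.load(open("s0.pkl","rb"));k=pickle.load(open("s12.pkl","rb"))
def ray(c,u,v):
    T=np.array(c["cam_to_world"]);f=K(c);d=T[:3,:3]@np.array([(u-c["cx"])/f,(v-c["cy"])/f,1]);return T[:3,3],d/np.linalg.norm(d)
def tri(rs):
    A=sum(np.eye(3)-np.outer(d,d) for o,d in rs);b=sum((np.eye(3)-np.outer(d,d))@o for o,d in rs);p=np.linalg.solve(A,b)
    return p.round(4),[round(float(np.linalg.norm((np.eye(3)-np.outer(d,d))@(p-o))),4) for o,d in rs]
tc=lambda u,v:ray(s,200+(u+.5)/5-.5,115+(v+.5)/5-.5)
sc=lambda u,v:ray(w,210+(u+.5)/4-.5,140+(v+.5)/4-.5)
z6=lambda u,v:ray(w,285+(u+.5)/10-.5,185+(v+.5)/10-.5)
kw=lambda u,v:ray(k,u/1.5625-.2,v/1.5625-.2)
print("pivot",tri([tc(371,136),z6(618,105)]),tri([tc(371,136),z6(618,105),kw(462,447)]))
print("knobtop",tri([tc(451,111),z6(750,87)]))
print("peg",tri([tc(487,314),z6(283,342)]))
for n,u,v in(("red",80,170),("blue",622,402)):print(n,unp(s,200+u/5,115+v/5,.085)[:2])
E
```

```text
pivot (array([ 0.6658, -0.0633,  0.0342]), [0.0002, 0.0002]) (array([ 0.6665, -0.0616,  0.0315]), [0.0021, 0.0013, 0.0023])
knobtop (array([ 0.665 , -0.1197,  0.0714]), [0.0001, 0.0001])
peg (array([ 0.5244, -0.1306,  0.0342]), [0.0018, 0.0018])
red [0.64434722 0.14545915]
blue [ 0.43647696 -0.20780463]
```

Pivot (0.666,-0.062) and knob (0.665,-0.120) are 57 mm apart as expected, so the keeper starts at about 0.17 rad. I'll move behind the knob on its +x side with the tool turned to push.

play_rows --motion '[[[0,0,0],[-15,4,0],0],[[0,0,0],[-30,8,0],0],[[0,0,0],[-35,9.5,0],0],[[0,0,0],[-40,10.5,0],0],[[0,0,0],[-40,10.5,0],0],[[0,0,0],[-35,9.5,0],0],[[0,0,0],[-30,8,0],0],[[0,0,0],[-14,4,0],0],[[0,0,-0.126],[0,0,0],0],[[0,0,-0.14],[0,0,0],0],[[0,0,-0.14],[0,0,0],0],[[0,0,-0.14],[0,0,0],0],[[0,0,-0.14],[0,0,0],0],[[0,0,-0.14],[0,0,0],0],[[0,0,-0.14],[0,0,0],0],[[0,0,-0.14],[0,0,0],0],[[0,0,-0.14],[0,0,0],0],[[0,0,0],[0,0,0],0]]'

```text
clock: 17.2
eef_pos: [0.6928, -0.1209, 0.2332]
tcp_rot: [[-1.0, 0.014, -0.001], [0.014, 1.0, 0.0], [0.001, 0.0, -1.0]]
ft_force: [0.1, -0.8, -0.9]
opening: -0.0
```

```bash
python3 - <<'E'
from h import *
rep((.6662,-.0624))
s=snapshot("wrist");pickle.dump(s,open("s13.pkl","wb"));crop(s,0,0,512,384,1.56,"w13.png")
print(proj(s,[.665,-.1197,.0714])*1.5625,proj(s,[.6662,-.0624,.032])*1.5625)
E
```

```text
t17.20 tcp [ 0.6928 -0.1209  0.2332] toolx-90 yaw 1.557 arm in tool x,y mm [-27.5 -58.1] F tool [-0.12 -0.78  0.88]
[401.43159668 232.35252865] [478.35583505 223.23561789]
```

View pics/w13.png

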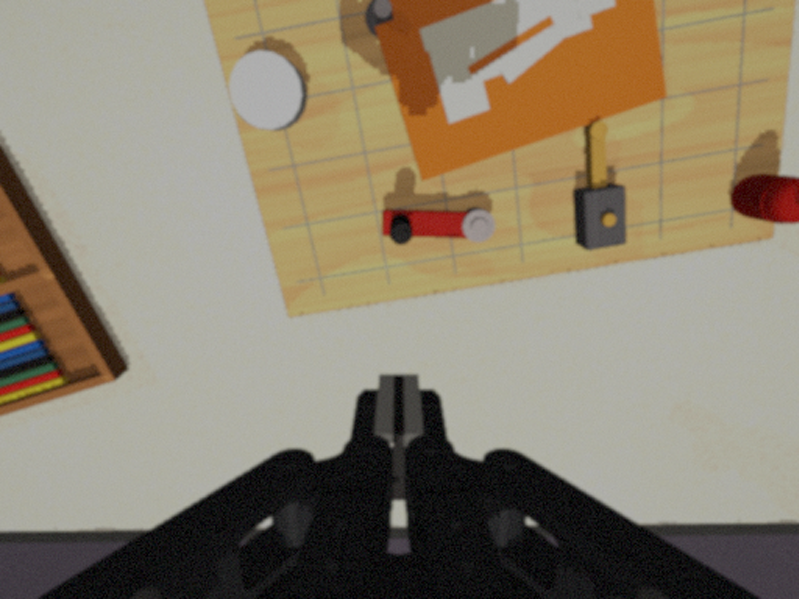

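The knob at (400,228) and pivot at (480,223) match the projections. Going down behind the knob.

play_rows --motion '[[[0,0,0],[0,0,20],0],[[0,0,0],[0,0,40],0],[[0,0,0],[0,0,45],0],[[0,0,0],[0,0,45],0],[[0,0,0],[0,0,28],0],[[0,0,0],[0,0,12],0],[[0,0,0],[0,0,0],0],[[0,0,0],[4,0,0],0],[[0,0,0],[4,0,0],0],[[0,0,0],[0,0,0],0]]'

```text
clock: 18.25
eef_pos: [0.6852, -0.1209, 0.0461]
tcp_rot: [[-1.0, 0.017, 0.002], [0.017, 1.0, -0.0], [-0.002, -0.0, -1.0]]
ft_force: [0.0, -0.5, -1.1]
opening: -0.0003
```

```bash
python3 - <<'E'
from h import *
rep((.6662,-.0624))
s=snapshot("wrist");crop(s,0,0,512,384,1.56,"w14.png")
E
```

```text
t18.25 tcp [ 0.6852 -0.1209  0.0461] toolx-90 yaw 1.553 arm in tool x,y mm [-20.  -58.1] F tool [-0.02 -0.47  1.14]
```

View pics/w14.png

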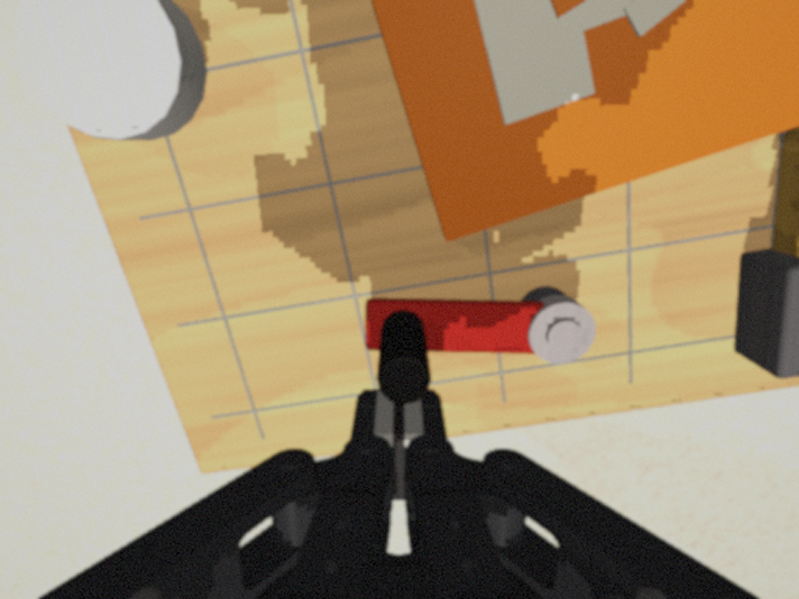

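The knob is right ahead of the fingers at (403,380) and the bar is clear below. Now I'll swing it on its arc.

play_rows --motion '[[[0,0,0],[2,0,0],0],[[0,0,0.05],[2.9,-0.9,0],0],[[0,0,0.06],[3.5,-1.1,0],0],[[0,0,0.06],[3.5,-1.1,0],0],[[0,0,0.06],[3.5,-1.1,0],0],[[0,0,0.06],[3.5,-1.1,0],0],[[0,0,0.06],[3.5,-1.1,0],0],[[0,0,0.06],[3.5,-1.1,0],0],[[0,0,0],[0,0,0],0]]'

```text
clock: 19.2
eef_pos: [0.6582, -0.1235, 0.0446]
tcp_rot: [[-0.91, 0.415, 0.0], [0.415, 0.91, -0.0], [-0.0, 0.0, -1.0]]
ft_force: [0.1, 0.5, -1.1]
opening: -0.0003
```

```bash
python3 - <<'E'
from h import *
rep((.6662,-.0624))
s=snapshot("wrist");crop(s,0,0,512,384,1.56,"w15.png")
E
```

```text
t19.20 tcp [ 0.6582 -0.1235  0.0446] toolx-90 yaw 1.143 arm in tool x,y mm [-18.  -58.9] F tool [0.07 0.51 1.13]
```

View pics/w15.png

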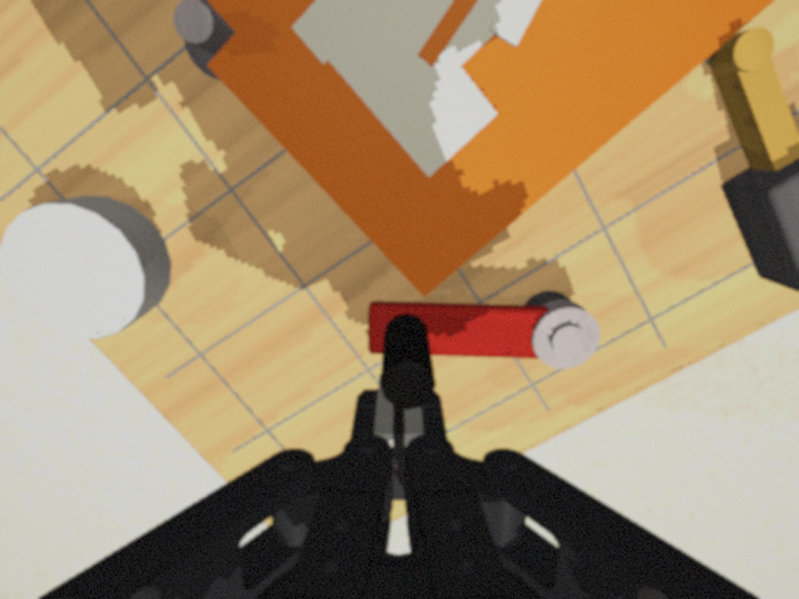

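play_rows --motion '[[[0,0,0.04],[2.4,-0.7,0],0],[[0,0,0.06],[3.5,-1,0],0],[[0,0,0.06],[3.5,-1,0],0],[[0,0,0.06],[3.5,-1,0],0],[[0,0,0.06],[3.5,-1,0],0],[[0,0,0.06],[3.5,-1,0],0],[[0,0,0.06],[3.5,-1,0],0],[[0,0,0.06],[3.5,-1,0],0],[[0,0,0.06],[3.5,-1,0],0],[[0,0,0.06],[3.5,-1,0],0],[[0,0,0.06],[3.5,-1,0],0],[[0,0,0.06],[3.5,-1,0],0],[[0,0,0.06],[3.5,-1,0],0],[[0,0,0.06],[3.5,-1,0],0],[[0,0,0],[0,0,0],0]]'

```text
clock: 20.75
eef_pos: [0.6165, -0.0988, 0.0445]
tcp_rot: [[-0.319, 0.948, 0.0], [0.948, 0.319, 0.0], [-0.0, 0.0, -1.0]]
ft_force: [-0.6, -0.1, -0.1]
opening: -0.0002
```

```bash
python3 - <<'E'
from h import *
rep((.6662,-.0624))
s=snapshot("wrist");crop(s,0,0,512,384,1.56,"w16.png")
E
```

```text
t20.75 tcp [ 0.6165 -0.0988  0.0445] toolx-90 yaw 0.325 arm in tool x,y mm [-18.7 -58.7] F tool [ 0.13 -0.58  0.12]
```

View pics/w16.png

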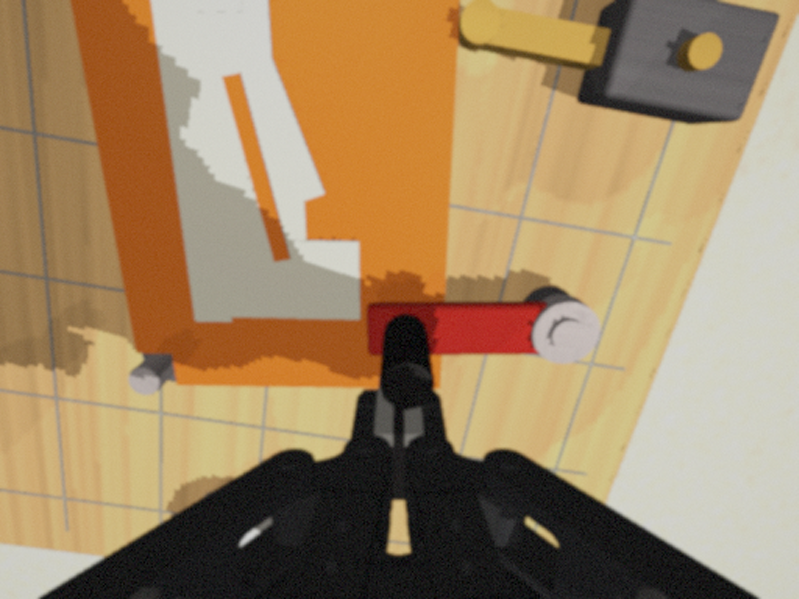

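The keeper is over the plate, and the plate and peg are undisturbed. About 0.17 rad remains to the end stop.

play_rows --motion '[[[0,0,0.04],[2.4,-0.7,0],0],[[0,0,0.05],[2.9,-0.9,0],0],[[0,0,0.04],[2.4,-0.7,0],0],[[0,0,0.02],[1.2,-0.3,0],0],[[0,0,0],[0,0,0],0]]'

```text
clock: 21.3
eef_pos: [0.6117, -0.0911, 0.0443]
tcp_rot: [[-0.175, 0.985, 0.0], [0.985, 0.175, -0.0], [-0.0, 0.0, -1.0]]
ft_force: [-0.5, 0.0, -0.5]
opening: -0.0
```

play_rows --motion '[[[0,0,0.01],[0.6,-0.2,0],0],[[0,0,0.01],[0.6,-0.2,0],0],[[0,0,0],[0,0,0],0]]'

```text
clock: 21.6
eef_pos: [0.6111, -0.09, 0.0443]
tcp_rot: [[-0.153, 0.988, 0.0], [0.988, 0.153, 0.0], [0.0, 0.0, -1.0]]
ft_force: [0.7, -0.6, -0.6]
opening: 0.0003
```

play_rows --motion '[[[0,0,0.01],[0.6,-0.2,0],0],[[0,0,0.01],[0.6,-0.2,0],0],[[0,0,0],[0,0,0],0]]'

```text
clock: 21.9
eef_pos: [0.6105, -0.0891, 0.0443]
tcp_rot: [[-0.133, 0.991, 0.0], [0.991, 0.133, -0.0], [-0.0, 0.0, -1.0]]
ft_force: [0.7, -3.7, 0.2]
opening: 0.0004
```

A 3.7 N reaction appears at the expected end angle. I'll press a touch more, hold, then look.

play_rows --motion '[[[0,0,0],[0.5,0,0],0],[[0,0,0],[0,0,0],0],[[0,0,0],[0,0,0],0],[[0,0,0],[0,0,0],0]]'

```text
clock: 22.3
eef_pos: [0.6105, -0.089, 0.0444]
tcp_rot: [[-0.134, 0.991, 0.0], [0.991, 0.134, -0.001], [-0.001, 0.0, -1.0]]
ft_force: [2.1, -6.6, 0.3]
opening: -0.0001
```

```bash
python3 - <<'E'
from h import *
rep((.6662,-.0624))
s=snapshot("wrist");crop(s,0,0,512,384,1.56,"w17.png")
E
```

```text
t22.30 tcp [ 0.6105 -0.089   0.0444] toolx-90 yaw 0.134 arm in tool x,y mm [-18.9 -58.7] F tool [-6.79  1.18 -0.29]
```

View pics/w17.png

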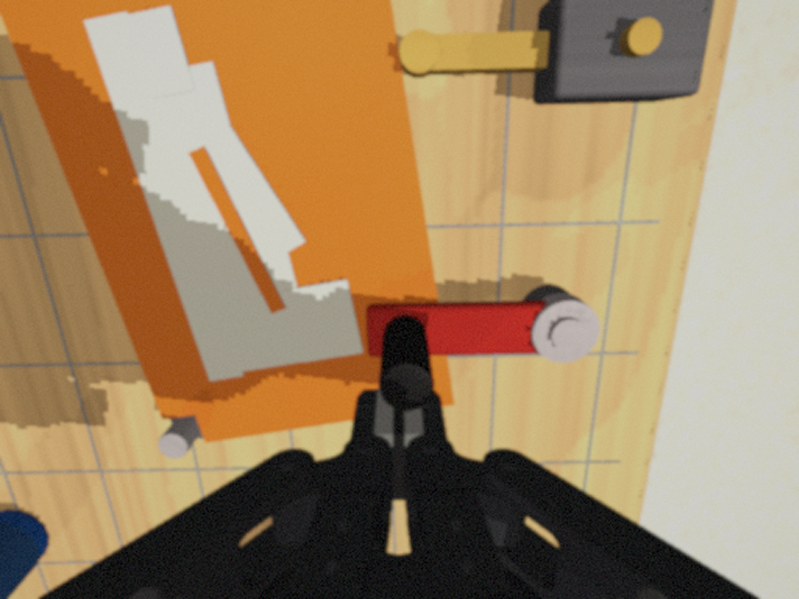

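The keeper bar is parallel to the brass bar and the gridlines, so it's at its end stop. Backing away and rising.

play_rows --motion '[[[0,0,0],[-1,0,0],0],[[0,0,0],[-4,0,0],0],[[0,0,0],[-7,0,0],0],[[0,0,0],[-3,0,-5],0],[[0,0,0],[0,0,-25],0],[[0,0,0],[0,0,-40],0],[[0,0,0],[0,0,-45],0],[[0,0,0],[0,0,-40],0],[[0,0,0],[0,0,-25],0],[[0,0,0],[0,0,-5],0],[[0,0,0],[0,0,0],0],[[0,0,0],[0,0,0],0]]'

```text
clock: 23.55
eef_pos: [0.612, -0.1033, 0.2278]
tcp_rot: [[-0.134, 0.991, -0.002], [0.991, 0.134, 0.0], [0.001, -0.002, -1.0]]
ft_force: [0.8, -0.5, -1.1]
opening: -0.0003
```

```bash
python3 - <<'E'
from h import *
rep((.526,-.129))
s=snapshot("wrist");pickle.dump(s,open("s18.pkl","wb"));crop(s,0,0,512,384,1.56,"w18.png")
print(platefit(s,[.526,-.129,.308],name="m18.png"))
w=snapshot("side");crop(w,210,140,405,265,4,"s18.png");crop(w,295,170,335,200,20,"s18n.png")
E
```

```text
t23.55 tcp [ 0.612  -0.1033  0.2278] toolx-90 yaw 0.134 arm in tool x,y mm [14.  88.7] F tool [-0.57  0.77  1.06]
(array([ 0.52754404, -0.12998704,  0.31904263]), np.float64(0.0005652243930869272), array([  134,     0,   167,   182, 13558], dtype=int32))
```

View pics/w18.png

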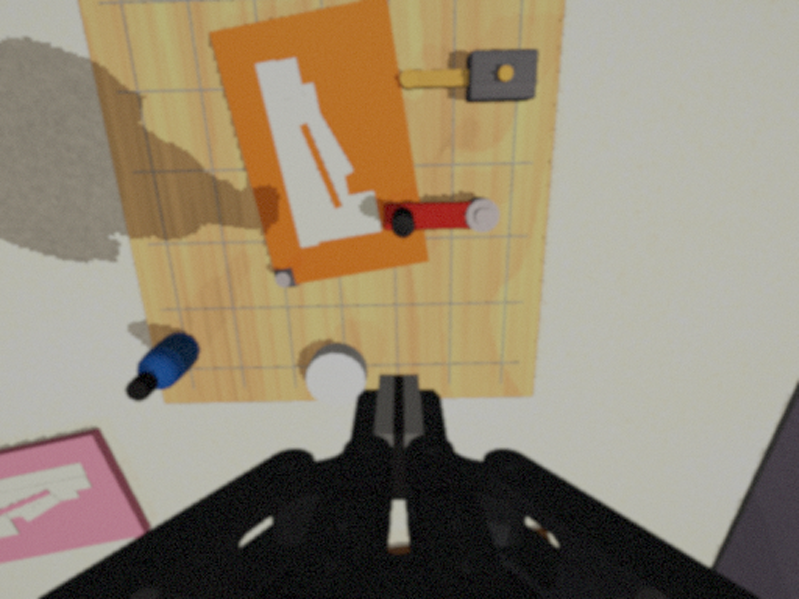

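View pics/s18.png

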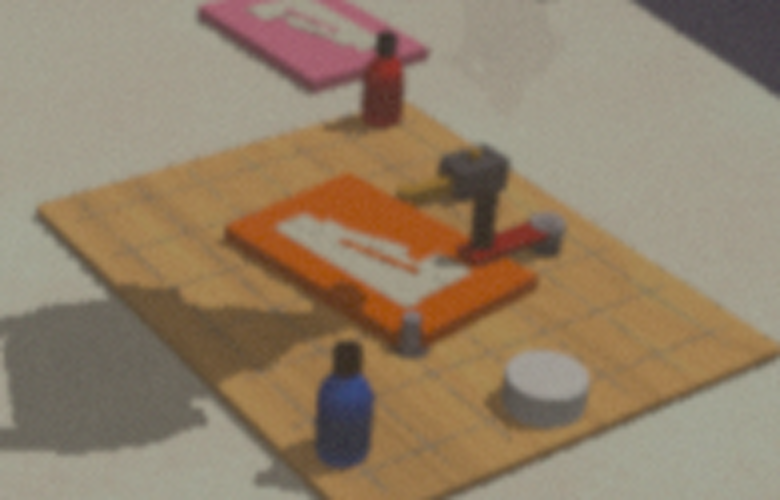

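View pics/s18n.png

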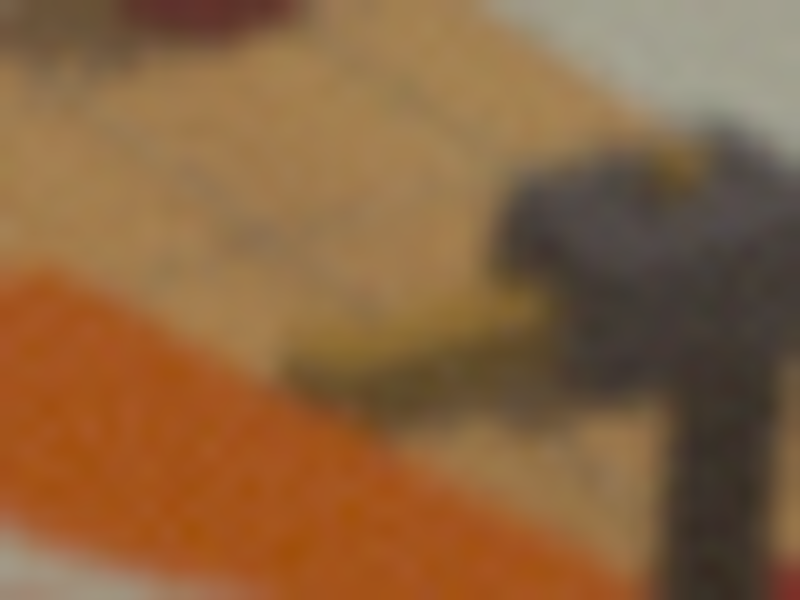

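Checking the gap between nose and plate more closely.

```bash
python3 - <<'E'
from h import *
s=pickle.load(open("s18.pkl","rb"))
crop(s,235,20,315,80,10,"w18z.png")
p,_,_=platefit(s,[.526,-.129,.308])
print(unp(s,235+40,20+30,.028))
E
```

```text
[0.61600533 0.02240297 0.028     ]
```

View pics/w18z.png

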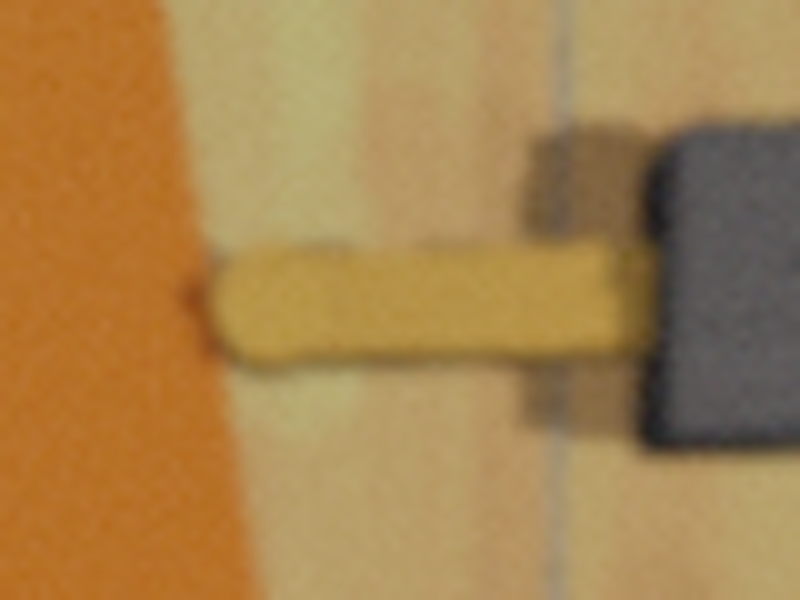

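The nose at (215,305) in the zoom touches the plate edge with no visible gap, and no pin shows. The notch is on the peg, the keeper is across, and the bottles and tin are where they were. Handing in.

```bash
python3 - <<'E'
from station import order
print(order.sign_off())
E
```

```text
the job is handed in; nothing more can be done
None
```

The job is done and handed in at about 24 s of the 67 s allowed. Sign-off reports no verdict, so success is my reading of the checks below.

**What I did**
- I pushed the short edge near the far corner and followed an arc around the peg until the long edge met the stop.
- I pressed there for about 2 s. The wrist force was 7–10 N square to the edge, which I estimate at 7–8 N on the stop.
- I backed off, swung the keeper by its knob to its end stop (about 7 N reaction), then withdrew upward.

**Last checks**
- **Plate against the stop:** the final images show the brass nose touching the plate edge, with no pin visible and no gap.
- **Notch on the peg:** the plate fit put the origin at (0.5275, -0.130). My peg estimate of (0.524 to 0.526, -0.129 to -0.131) is within about 3.5 mm, against the 4 mm limit. Camera calibration is only good to about 2 mm, and zooms taken during the swing showed the notch seated.
- **Keeper:** it lies parallel to the stop's bar, so fully across the plate.
- **Bottles and tin:** they look unmoved. The red bottle was last seen in the side view.
- **Arm:** the fingers are clear of everything.

**What disagreed or was not measured**
- **Start yaw:** the plate measured about 0.98 rad from the board, more than the 0.35–0.6 stated.
- **First straight push:** it jammed on edge friction at about 13 N before I switched to the arc. That was well before the stop was met.
- **Yaw readings:** the final fit gave 0.319 rad, against 0.308–0.311 while pressed and just after. That is about 1 mm at the nose, roughly measurement error.
- **Stop force and sensing pin:** neither can be read directly, so both are inferred from wrist force and images.

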